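Put the lids from the pile back on the print-studio pots

ROBOT

A 6-joint arm with a two-finger parallel gripper is mounted at the origin on the work surface. World frame = base frame: x ahead of the robot, y to its left, z up, the work surface at z = 0. Lengths are in mm, angles in rad, forces in N, time in s.
With the tool pointing down it reaches from about 275 to 1000 mm from the base axis. Payload 8.4 kg.
Tool frame: the origin (TCP) lies at the very end of the fingers, on their centre line; the grasp point (between the pads) lies 19 mm behind it (r.pinch_z is the distance from the TCP to the grasp point, in mm); z points along the fingers, y is the direction in which the jaws open and shut (so a half turn about z gives the same grasp; the last joint's range is limited). The gripper opens to 85 mm and grips with 20 to 120 N. Pads are 22 mm wide; open, the fingers measure 114 mm over their backs; the gripper's body (76 mm by 85 mm) begins 54 mm behind the grasp point. The pads swing forward as they close: fully open they stand 13 mm farther back than shut.
Start: joints at [1.126, 0.353, 1.633, -0, 1.155, -0.002], TCP at [267.793, 564.725, 202.981] pointing down, gripper open.
Joint ranges: [-2.63, 2.63], [-0.92, 2.1], [0.06, 2.66], [-1.3, 4.44], [0, 2.69], [-3.02, 3.02]. Speed limits (rad/s): [2.22, 2.22, 2.79, 3.14, 3.14, 3.14].

INTERFACE

Orientations are given as [roll, pitch, yaw] about the fixed x, y, z axes, in that order (R = Rz(yaw) Ry(pitch) Rx(roll)).
In Python, from rig import r, optics gives the robot as it stands.
- The arm moves only by the shell command python3 -m creep 'ROWS' [FORCE]. ROWS is JSON, a list of rows, each an object with "dp": the shift along the tool's x, y, z in mm, a list of three; "angular": the turn, a rotation vector about the tool's x, y, z in rad, a list of three; "fingers": the finger opening in mm, from 0 to 85.4. In form: [{"dp": [dx, dy, dz], "angular": [wx, wy, wz], "fingers": fingers}, ...]. A call has 1 to 5 rows; each row is the pose to reach, as a shift and turn from the pose commanded when the call began, along the tool's axes at that moment; what a row does not reach only later rows make up. A row lasts 1/12 s, in which the tool goes at most 41.7 mm and 7.16 degrees, less where a joint would pass 70% of its speed; a pose out of reach is approached as far as the arm can. A call with a gripper value outside its range is refused whole. The fingers move at their own pace and stop on an object; FORCE is the grip in N (left out, the last holds). Time passes only in rows, so rows that repeat a pose let the fingers close. It gives the time, the measured TCP pose, the force and the opening at its end, in the units of the state.
- r.sense(): the state, without advancing time (a new reading comes with each control period).
- optics.grab_frame(name): name is "side" or "top" or "wrist"; returns the picture (400x640x3 uint8, blue, green, red); there is no depth.
- optics.camera_params(name): a dict with "fx", "fy", "cx", "cy" (pixels), "eye" and "rotation" of the camera in the world; the wrist camera has in their place "T_tool_cam" (4x4, takes a point from camera to tool coordinates, whose origin is the TCP and whose axes are the flange's). Camera axes: x right, y up, looking along -z (the intrinsics and any distortion apply to the point x, -y, -z); pixel columns grow to the right and rows downward; lengths in mm; the calibration is good to about 2 mm. A picture is of the moment at which its call begins: read the wrist's pose just before it. camera_params takes no time and is no camera call.
- r.sign_off(): hands the job in, once; it reports no verdict.
The state is a dict: "clock": time; "qpos": joint angles; "qvel": joint speeds; "joint_efforts": joint torques, N m; "eef_pos": TCP position; "tcp_rot": TCP orientation; "contact_force": force on the tool from outside, world axes, zero at the start; "wrist_torque": the same for the moment, N m; "opening": opening from 0.0 (shut) to 1.0 (fully open).
Only numpy, scipy, OpenCV 4.12 (cv2) and the standard library are available. Lean on these libraries where they do the work, as an engineer would, in place of code of your own. Each camera call takes 0.05 s, during which the arm holds its last target.

TASK

The lids of the four porcelain pots have been left in a pile. Put each lid back on its own pot, the one of the same shape and size, so that it sits flat on the rim with its plug down in the mouth. Do not disturb the roller and the ink tin.

Things in the scene. Friction and masses are not known exactly. Their poses are not given: they have to be found in the camera images.
- long_lid: pale wooden lid with a dark edge, oblong, 128 mm along its x by 66 mm along its y; flat plate 10 mm thick with square edges and no knob, and under it a tapered plug 8 mm deep, 107 x 45 mm at the plate narrowing to 95 x 33 mm at its foot. Origin: centre of the plug's underside, z up (the plate is 8 to 18 mm above the origin). The lowest lid of the pile at the start, lying on the table; the others lie on it, each a little askew. 85 g.
- square_lid: pale wooden lid with a dark edge, square, 64 x 64 mm with sides along its x and y; flat plate 10 mm thick with square edges and no knob, and under it a tapered plug 8 mm deep, 43 mm square at the plate narrowing to 31 mm square. Origin: centre of the plug's underside, z up (the plate is 8 to 18 mm above the origin). Lies on the oblong lid at the start, second from below. 45 g.
- round_lid: pale wooden lid with a dark edge, round, 54 mm across; flat plate 10 mm thick with square edges and no knob, and under it a tapered plug 8 mm deep, 35 mm across at the plate narrowing to 25 mm. Origin: centre of the plug's underside, z up (the plate is 8 to 18 mm above the origin). Lies on the square lid at the start, third from below. 30 g.
- small_lid: pale wooden lid with a dark edge, round, 42 mm across, the smaller of the two round lids; flat plate 10 mm thick with square edges and no knob, and under it a tapered plug 8 mm deep, 24 mm across at the plate narrowing to 14 mm. Origin: centre of the plug's underside, z up (the plate is 8 to 18 mm above the origin). On top of the pile at the start. 18 g.
- long_pot: open white porcelain pot that stands fast on the table and does not move, oblong, 124 mm along its x by 62 mm along its y over all, 36 mm high, mouth 114 x 52 mm; holds charcoal sticks, below the reach of the plug. Origin: centre of its underside, z up, mouth straight above it at 36 mm. With its lid home the lid's origin is 8 mm below the rim.
- square_pot: open white porcelain pot that stands fast on the table and does not move, square, 60 x 60 mm with sides along its x and y over all, 48 mm high, mouth 50 mm square; holds erasers, below the reach of the plug. Origin: centre of its underside, z up, mouth straight above it at 48 mm. With its lid home the lid's origin is 8 mm below the rim.
- round_pot: open white porcelain pot that stands fast on the table and does not move, round, 50 mm across over all, 58 mm high, mouth 41 mm across; holds stubs of red chalk, below the reach of the plug. Origin: centre of its underside, z up, mouth straight above it at 58 mm. With its lid home the lid's origin is 8 mm below the rim.
- small_pot: open white porcelain pot that stands fast on the table and does not move, the smaller of the two round pots, 38 mm across over all, 40 mm high, mouth 30 mm across; holds brass drawing pins, below the reach of the plug. Origin: centre of its underside, z up, mouth straight above it at 40 mm. With its lid home the lid's origin is 8 mm below the rim.
- brayer: ink roller to leave alone: black rubber roller 80 mm long and 35 mm across in a steel fork, with a dark wooden handle along its -x to 172 mm; origin on the table under the middle of the roller
- ink_tin: closed round ink tin to leave alone, 86 mm across, 52 mm high, grey metal with a paper band; origin under its centre
Not all that is in view belongs to the job. What is shaped like the small_lid but turquoise is not meant. What is shaped like the long_pot but green is not meant.

How it is judged:
By the outcome, as a careful person would: the job done as asked, in the order asked, and still so for the second after the job is handed in, with the robot touching nothing.
It also fails if it takes over 128 s, if anything falls off the work surface, if the arm or the gripper's body presses on something with over 40 N, if the wrist force passes 120 N, or if a joint passes its speed limit or range.

## Working session

There is one attempt and no reset: what is moved stays moved. The work goes in short steps, Python scripts to look and compute and a shell command to move; the robot and the scene stay as the last step left them, time stands still between calls to the robot, and variables do not carry over. Pictures are saved under pics/ and viewed, and the job is handed in when it is done.

```bash
ls; mkdir -p pics
python3 - <<'E'
from rig import r, optics
import cv2
print(r.sense())
for n in ("side","top","wrist"):
    cv2.imwrite(f"pics/{n}0.png",optics.grab_frame(n)); print(n,optics.camera_params(n))
E
```

```text
pics
{'clock': 0.0, 'qpos': array([ 1.12560443e+00,  3.53663060e-01,  1.63415485e+00, -1.17277206e-05,
        1.15520154e+00, -2.38044445e-03]), 'qvel': array([-7.23274562e-04, -1.88655408e-03,  1.49591203e-03, -1.75389077e-03,
       -2.26946355e-05,  1.64585361e-03]), 'joint_efforts': array([-8.29967485e-04, -6.05239534e+01, -3.42077494e+01,  5.06554431e-05,
        9.00994783e-03,  1.74065157e-06]), 'eef_pos': array([267.56504451, 564.24393689, 202.24353589]), 'tcp_rot': array([-3.14016583e+00,  7.32620859e-06,  2.69878595e+00]), 'contact_force': array([ 1.14189032, -0.19978074,  0.02779836]), 'wrist_torque': array([-0.03586824,  0.05545125, -0.01566435]), 'opening': 1.002234793197618}
side {'fx': 493.2072722087896, 'fy': 493.2072722087896, 'cx': 326.2710985440363, 'cy': 203.00400286250624, 'eye': array([  217.938068  , -1119.2228747 ,   790.24988681]), 'rotation': array([ 1.02186834,  0.00463556, -0.31468504])}
top {'fx': 463.16960824095986, 'fy': 463.16960824095986, 'cx': 322.3166988345285, 'cy': 206.03841690897914, 'eye': array([ 456.3506747 ,   -7.6311916 , 1429.82606627]), 'rotation': array([ 0.06782298,  0.017549  , -1.57046801])}
wrist {'fx': 319.9249792317405, 'fy': 319.9249792317405, 'cx': 322.22995338541915, 'cy': 197.88717009406147, 'T_tool_cam': array([[ 6.34656792e-04,  9.46172808e-01,  3.23661266e-01,
         8.34919643e+01],
       [ 9.99999546e-01, -8.30450834e-04,  4.66825998e-04,
         6.91314028e-01],
       [ 7.10482834e-04,  3.23660823e-01, -9.46172906e-01,
        -1.70378269e+02],
       [ 0.00000000e+00,  0.00000000e+00,  0.00000000e+00,
         1.00000000e+00]])}
```

View pics/top0.png

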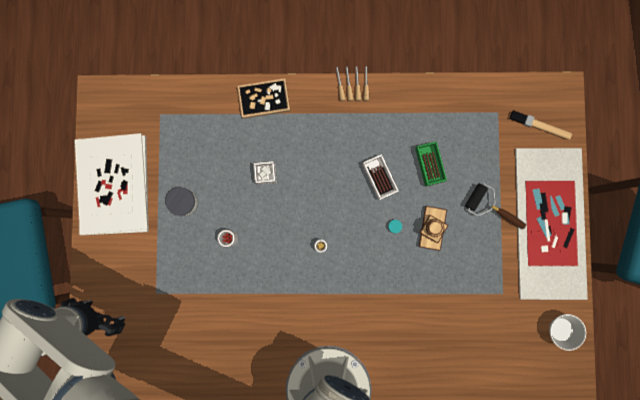

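View pics/side0.png

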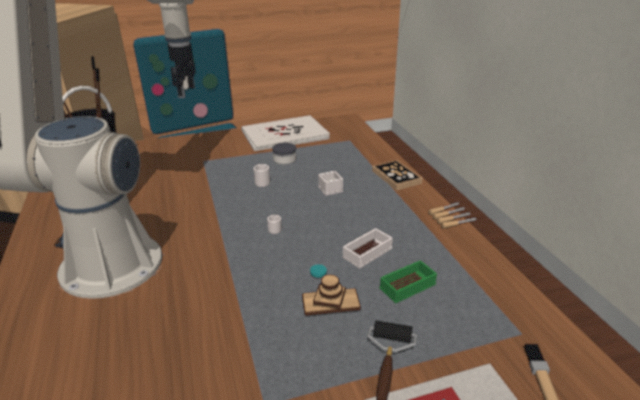

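View pics/wrist0.png

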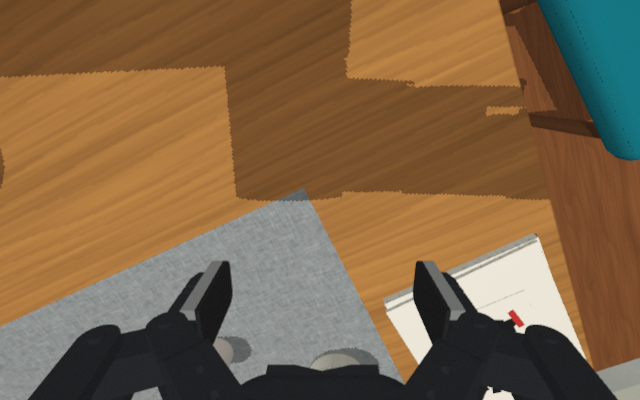

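```bash
cat > h.py <<'E'
import numpy as np, cv2
from scipy.spatial.transform import Rotation as Ro
from scipy.optimize import least_squares
from rig import r, optics
def cam(n,s=None):
    c=optics.camera_params(n)
    K=np.array([[c['fx'],0,c['cx']],[0,c['fy'],c['cy']],[0,0,1]])
    if n=='wrist':
        s=s or r.sense(); T=np.eye(4);T[:3,:3]=Ro.from_euler('xyz',s['tcp_rot']).as_matrix();T[:3,3]=s['eef_pos']
        M=T@c['T_tool_cam']; return K,M[:3,:3],M[:3,3]
    return K,Ro.from_euler('xyz',c['rotation']).as_matrix(),np.array(c['eye'])
def ray(C,p):
    K,R,e=C; d=np.linalg.inv(K)@[p[0],p[1],1]; d=R@np.array([d[0],-d[1],-d[2]]); return e,d/np.linalg.norm(d)
def at(C,p,z):
    e,d=ray(C,p); return e+d*(z-e[2])/d[2]
def proj(C,P):
    K,R,e=C; q=(np.atleast_2d(P)-e)@R; q=q*[1,-1,-1]; q=q@K.T; return q[:,:2]/q[:,2:]
def tri(*obs):
    A=np.zeros((3,3));b=np.zeros(3)
    L=[ray(C,p) for C,p in obs]
    for e,d in L:
        M=np.eye(3)-np.outer(d,d);A+=M;b+=M@e
    X=np.linalg.solve(A,b); return X,[np.linalg.norm((np.eye(3)-np.outer(d,d))@(X-e)) for e,d in L]
def shot(n,name):
    s=r.sense(); f=optics.grab_frame(n); cv2.imwrite(f'pics/{name}.png',f); np.save(f'pics/{name}.npy',np.array([s['eef_pos'],s['tcp_rot']])); return f
def saved(name):
    a=np.load(f'pics/{name}.npy'); return cam('wrist',dict(eef_pos=a[0],tcp_rot=a[1]))
def delta(pos,yaw):
    "tool-axes shift and turn about z from the measured pose to a straight-down pose at pos,yaw"
    s=r.sense(); R=Ro.from_euler('xyz',s['tcp_rot']); G=Ro.from_euler('xyz',[np.pi,0,yaw])
    print('dp',np.round(R.inv().apply(np.array(pos)-s['eef_pos']),1),'ang',np.round((R.inv()*G).as_rotvec(),4))
E
python3 - <<'E'
from h import *
T=cam('top');S=cam('side')
for n,p,z in [('tool',(100,320),200),('long_pot',(380,176),36),('sq',(263,172),48),('round',(226,238),58),('small',(320,245),40),('turq',(395,226),18),('green',(430,163),36),('tin',(180,200),52),('bray',(478,197),20),('pile',(434,228),60)]:
    X=at(T,p,z); print(n,X.round(),proj(S,X).round())
im=cv2.imread('pics/top0.png'); cv2.imwrite('pics/t1.png',cv2.resize(im[130:270,340:540],None,fx=4,fy=4,interpolation=cv2.INTER_CUBIC))
im=cv2.imread('pics/side0.png'); cv2.imwrite('pics/s1.png',cv2.resize(im[220:370,280:480],None,fx=4,fy=4,interpolation=cv2.INTER_CUBIC))
E
```

```text
tool [239. 601. 200.] [[179. 102.]]
long_pot [ 642. -158.   36.] [[368. 240.]]
sq [653. 195.  48.] [[330. 175.]]
round [455. 302.  58.] [[261. 167.]]
small [434.  24.  40.] [[274. 217.]]
turq [ 491. -204.   18.] [[318. 268.]]
green [ 681. -309.   36.] [[407. 273.]]
tin [568. 444.  52.] [[285. 146.]]
bray [ 579. -456.   20.] [[394. 331.]]
pile [ 484. -312.   60.] [[329. 283.]]
```

View pics/t1.png

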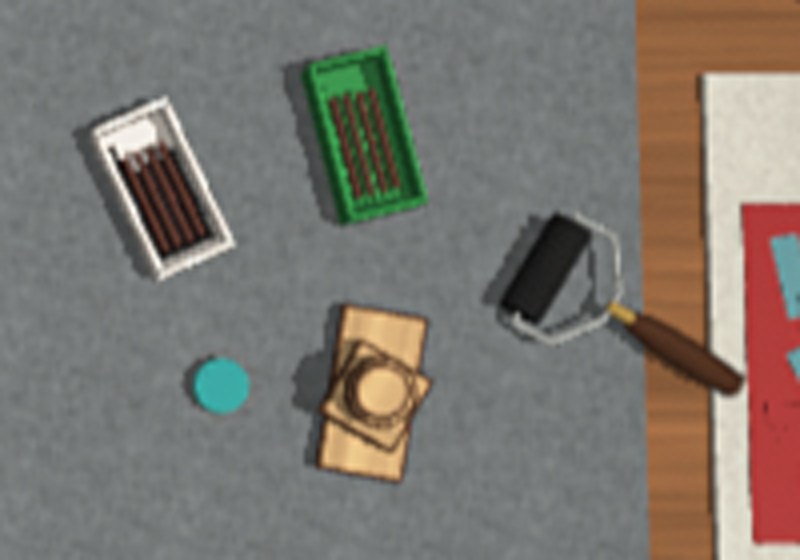

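View pics/s1.png

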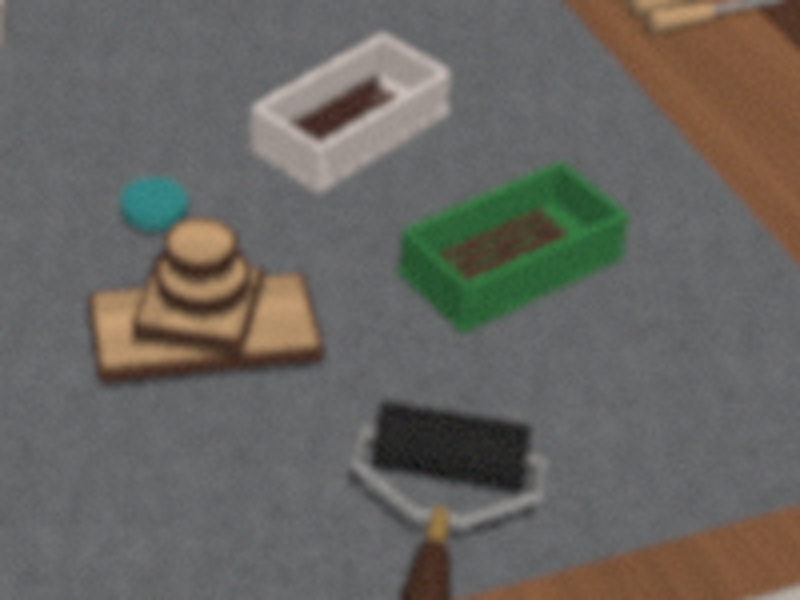

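Run:
```python
from h import *
delta([540,240,250],2.7)
```

```text
dp [-385.1 -176.5  -47.4] ang [-0.0011 -0.     -0.0012]
```

```bash
python3 -m creep '[{"dp":[-38,-17,-5],"angular":[0,0,0],"fingers":85},{"dp":[-76,-34,-10],"angular":[0,0,0],"fingers":85},{"dp":[-114,-51,-14],"angular":[0,0,0],"fingers":85},{"dp":[-152,-68,-19],"angular":[0,0,0],"fingers":85},{"dp":[-190,-85,-24],"angular":[0,0,0],"fingers":85}]'
python3 -m creep '[{"dp":[-38,-17,-5],"angular":[0,0,0],"fingers":85},{"dp":[-76,-34,-10],"angular":[0,0,0],"fingers":85},{"dp":[-114,-51,-14],"angular":[0,0,0],"fingers":85},{"dp":[-152,-68,-19],"angular":[0,0,0],"fingers":85},{"dp":[-190,-85,-24],"angular":[0,0,0],"fingers":85}]'
python3 - <<'E'
from h import *
shot('wrist','w1'); print(r.sense())
E
```

```text
clock: 0.57
eef_pos: [403.0, 405.7, 226.8]
tcp_rot: [-3.141, -0.0, 2.699]
contact_force: [1.3, 0.9, 0.2]
opening: 0.994
clock: 0.98
eef_pos: [537.6, 248.2, 250.8]
tcp_rot: [-3.141, -0.0, 2.699]
contact_force: [0.2, -0.1, -0.7]
opening: 0.995
{'clock': 1.0333, 'qpos': array([ 0.42132922,  0.26178647,  1.64864344, -0.00434489,  1.2285086 ,
       -0.70300096]), 'qvel': array([ 0.07855822, -0.01508767,  0.03436007,  0.01707283, -0.02041261,
        0.14566638]), 'joint_efforts': array([ 10.26722878, -55.12565374, -28.17218542,   2.95494542,
         1.14823747,   0.65207474]), 'eef_pos': array([542.59744404, 243.15449573, 251.9185812 ]), 'tcp_rot': array([-3.14096668,  0.0048394 ,  2.69658092]), 'contact_force': array([ 3.4025485 , -3.86490013,  0.16144766]), 'wrist_torque': array([-0.08292122, -0.12860948,  0.01296265]), 'opening': 0.9943866218108767}
```

View pics/w1.png

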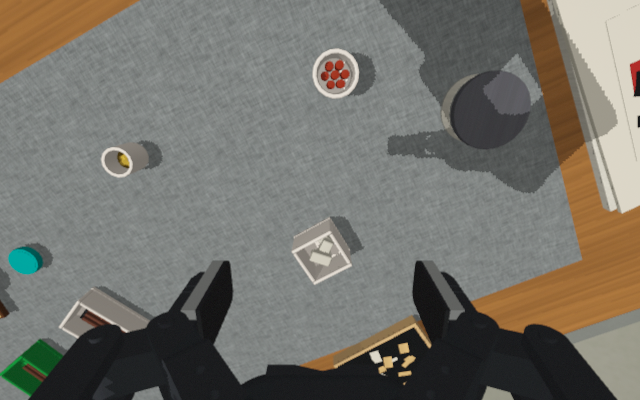

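Run:
```python
from h import *
delta([510,10,250],2.7);delta([490,-250,250],2.7)
```

```text
dp [ -70.9 -224.5    2.4] ang [-0.0006  0.0048 -0.0034]
dp [-164.8 -467.8    3. ] ang [-0.0006  0.0048 -0.0034]
```

```bash
python3 -m creep '[{"dp":[-12,-38,0],"angular":[0,0,0],"fingers":85},{"dp":[-24,-76,0],"angular":[0,0,0],"fingers":85},{"dp":[-36,-114,0],"angular":[0,0,0],"fingers":85},{"dp":[-48,-152,0],"angular":[0,0,0],"fingers":85},{"dp":[-60,-190,0],"angular":[0,0,0],"fingers":85}]'
python3 - <<'E'
from h import *
shot('wrist','w2');
E
python3 -m creep '[{"dp":[-14,-38,0],"angular":[0,0,0],"fingers":85},{"dp":[-28,-76,0],"angular":[0,0,0],"fingers":85},{"dp":[-42,-114,0],"angular":[0,0,0],"fingers":85},{"dp":[-56,-152,0],"angular":[0,0,0],"fingers":85},{"dp":[-70,-190,0],"angular":[0,0,0],"fingers":85}]'
python3 -m creep '[{"dp":[-14,-38,0],"angular":[0,0,0],"fingers":85},{"dp":[-29,-70,0],"angular":[0,0,0],"fingers":85},{"dp":[-29,-70,0],"angular":[0,0,0],"fingers":85}]'
python3 - <<'E'
from h import *
shot('wrist','w3'); print(r.sense()['eef_pos'],r.sense()['tcp_rot'])
E
```

```text
clock: 1.45
eef_pos: [508.8, 51.1, 250.5]
tcp_rot: [-3.141, -0.0, 2.699]
contact_force: [1.3, -1.0, -0.1]
opening: 0.996
clock: 1.92
eef_pos: [490.8, -150.6, 250.7]
tcp_rot: [3.142, 0.0, 2.699]
contact_force: [0.3, 0.0, 0.8]
opening: 0.995
clock: 2.17
eef_pos: [487.3, -230.0, 250.6]
tcp_rot: [-3.139, 0.001, 2.695]
contact_force: [-0.1, -0.1, -1.1]
opening: 0.994
[ 487.1912909  -227.40932383  250.41268614] [-3.14112988e+00 -5.99679169e-05  2.69471911e+00]
```

View pics/w2.png

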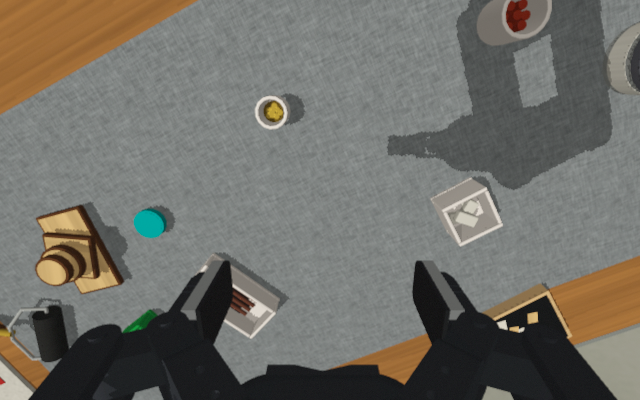

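View pics/w3.png

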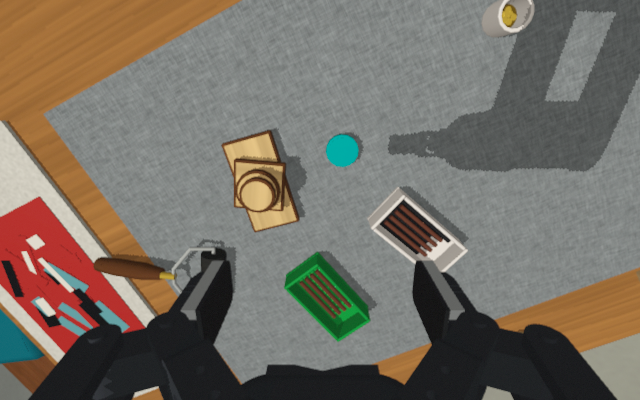

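```bash
cat >> h.py <<'E'
def circ(rad,n=72):
    t=np.linspace(0,2*np.pi,n,endpoint=False); return np.c_[rad*np.cos(t),rad*np.sin(t)]
def rect(a,b,n=25):
    u=np.linspace(-.45,.45,n); return np.r_[np.c_[u*a,0*u+b/2],np.c_[u*a,0*u-b/2],np.c_[0*u+a/2,u*b],np.c_[0*u-a/2,u*b]]
SH={'long_pot':[rect(124,62),rect(114,52)],'square_pot':[rect(60,60),rect(50,50)],'round_pot':[circ(25),circ(20.5)],'small_pot':[circ(19),circ(15)],
 'long_lid':[rect(128,66)],'square_lid':[rect(64,64)],'round_lid':[circ(27)],'small_lid':[circ(21)]}
def pts(name,p):
    c,s=np.cos(p[3]),np.sin(p[3]); o=[]
    for q in SH[name]:
        o.append(np.c_[q@np.array([[c,s],[-s,c]])+p[:2],np.full(len(q),p[2])])
    return np.vstack(o)
def grad(im,sig):
    g=cv2.GaussianBlur(im,(0,0),sig).astype(np.float32)
    gx=cv2.Sobel(g,cv2.CV_32F,1,0);gy=cv2.Sobel(g,cv2.CV_32F,0,1)
    return np.sqrt((gx**2+gy**2).sum(2))
def fit(name,views,p0,free=(1,1,1,1),step=(12,12,6,.3)):
    "views: list of (image,cam). maximise edge strength on the model outline"
    from scipy.optimize import differential_evolution
    idx=[i for i in range(4) if free[i]]; p0=np.array(p0,float)
    def full(v):
        p=p0.copy(); p[idx]=v; return p
    b=[(p0[i]-step[i],p0[i]+step[i]) for i in idx]
    for sig in (1.5,):
        G=[(np.minimum(grad(im,sig),np.percentile(grad(im,sig),99.5)),C) for im,C in views]
        def f(v):
            X=pts(name,full(v)); s=0
            for g,C in G:
                u=proj(C,X).astype(np.float32)
                s+=cv2.remap(g,u[:,0:1].copy(),u[:,1:2].copy(),cv2.INTER_LINEAR,borderValue=0).mean()/g.std()
            return -s/len(G)
        res=differential_evolution(f,b,seed=0,popsize=20,maxiter=150,tol=1e-6)
    return full(res.x),-res.fun
def overlay(im,C,name,p,out,k=5,m=14):
    u=proj(C,pts(name,p)); lo=np.maximum(np.floor(u.min(0)-m),0).astype(int);hi=np.ceil(u.max(0)+m).astype(int)
    c=cv2.resize(im[lo[1]:hi[1],lo[0]:hi[0]],None,fx=k,fy=k,interpolation=cv2.INTER_CUBIC)
    for q in (u-lo+.5)*k: cv2.circle(c,tuple(int(v) for v in q),1,(255,0,255),-1)
    return c
def sheet(cs,out):
    H=300; cs=[cv2.resize(c,(int(260),H)) for c in cs]
    rows=[np.hstack((cs[i:i+3]+[np.zeros((H,260,3),np.uint8)]*3)[:3]) for i in range(0,len(cs),3)]
    cv2.imwrite(f'pics/{out}.png',np.vstack(rows[:2]))
def img(n): return cv2.imread(f'pics/{n}.png')
E
cat > m1.py <<'E'
from h import *
V={n:(img(n),saved(n)) for n in('w1','w2','w3')}; V['top']=(img('top0'),cam('top'))
R={}
for n,vs,p0,fr,st in [
 ('small_lid',('w3','w2'),(484,-312,72,0),(1,1,1,0),(15,15,8,0)),
 ('square_pot',('w1','w2'),(653,195,48,.1),(1,1,1,1),(12,12,8,.4)),
 ('round_pot',('w1','top'),(455,302,58,0),(1,1,1,0),(12,12,8,0)),
 ('small_pot',('w1','w2','w3'),(434,24,40,0),(1,1,1,0),(12,12,8,0)),
 ('long_pot',('w2','w3','top'),(642,-158,36,.4),(1,1,1,1),(12,12,8,.4))]:
    p,s=fit(n,[V[v] for v in vs],p0,fr,st); R[n]=p; print(n,p.round(2),round(s,2))
    for v in vs: print('  ',v,fit(n,[V[v]],p,(1,1,0,fr[3]),(6,6,0,.2))[0].round(2))
sheet([overlay(*V['w3'],'small_lid',R['small_lid'],''),overlay(*V['w1'],'square_pot',R['square_pot'],''),overlay(*V['w1'],'round_pot',R['round_pot'],''),
 overlay(*V['w2'],'small_pot',R['small_pot'],''),overlay(*V['w3'],'long_pot',R['long_pot'],''),overlay(*V['w2'],'small_lid',R['small_lid'],'')],'fit1')
E
python3 m1.py
```

```text
small_lid [ 482.95 -318.24   68.23    0.  ] 3.1
   w3 [ 485.09 -318.02   68.23    0.  ]
   w2 [ 482.12 -317.82   68.23    0.  ]
square_pot [6.5392e+02 1.9240e+02 4.6330e+01 9.0000e-02] 3.68
   w1 [6.5401e+02 1.9236e+02 4.6330e+01 9.0000e-02]
   w2 [6.5381e+02 1.9241e+02 4.6330e+01 9.0000e-02]
round_pot [454.58 303.32  53.44   0.  ] 3.54
   w1 [454.59 303.25  53.44   0.  ]
   top [457.3  309.31  53.44   0.  ]
small_pot [431.5   22.02  38.94   0.  ] 3.89
   w1 [431.75  21.82  38.94   0.  ]
   w2 [431.53  22.09  38.94   0.  ]
   w3 [431.21  21.96  38.94   0.  ]
long_pot [ 6.3973e+02 -1.5885e+02  3.4560e+01  4.2000e-01] 3.11
   w2 [ 6.3957e+02 -1.5896e+02  3.4560e+01  4.1000e-01]
   w3 [ 6.3947e+02 -1.5895e+02  3.4560e+01  4.3000e-01]
   top [ 6.4414e+02 -1.5285e+02  3.4560e+01  3.9000e-01]
```

View pics/fit1.png

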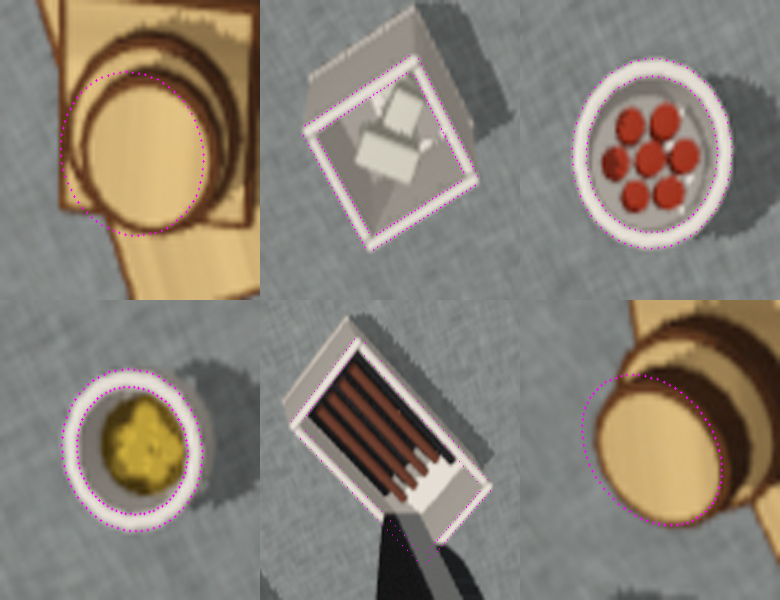

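Run:
```python
from h import *
a=img('w3')[120:240,210:310]; b=img('w2')[200:300,30:130]
cv2.imwrite('pics/z1.png',np.hstack([cv2.resize(a,(400,480),interpolation=cv2.INTER_CUBIC),cv2.resize(b,(400,400),interpolation=cv2.INTER_CUBIC)[:480] if 0 else cv2.copyMakeBorder(cv2.resize(b,(400,400),interpolation=cv2.INTER_CUBIC),0,80,0,0,cv2.BORDER_CONSTANT)]))
```

```text
(no output)
```

View pics/z1.png

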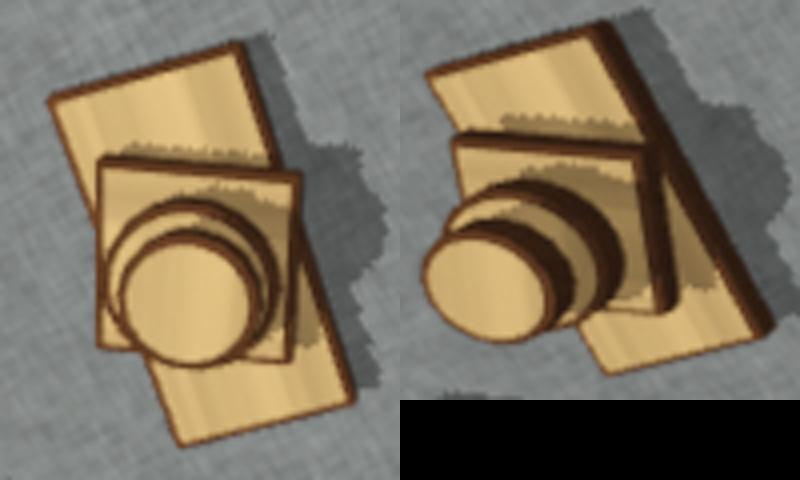

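Run:
```python
from h import *
a=saved('w3');b=saved('w2')
print(tri((a,(256.5,196)),(b,(51.3,272.2))), at(a,(256.5,196),72))
print(tri((cam('top'),(434.5,227.5)),(a,(256.5,196))))
X=at(a,(256.5,196),70);delta([X[0],X[1],150],2.7)
```

```text
(array([ 485.25936863, -312.846664  ,   71.98476982]), [np.float64(0.02466808092128525), np.float64(0.024668080921246043)]) [ 485.28130426 -312.84520647   72.        ]
(array([ 485.07491767, -311.15314125,   74.86299822]), [np.float64(0.7962379566736849), np.float64(0.7962379566736064)])
dp [-35.9 -78.3 100.4] ang [-0.0005 -0.0001 -0.0053]
```

```bash
python3 -m creep '[{"dp":[-12,-26,33],"angular":[0,0,0],"fingers":85},{"dp":[-24,-52,66],"angular":[0,0,0],"fingers":85},{"dp":[-36,-78,100],"angular":[0,0,0],"fingers":85},{"dp":[-36,-78,100],"angular":[0,0,0],"fingers":85}]' 25
python3 - <<'E'
from h import *
shot('wrist','w4')
s=r.sense();print(s['eef_pos'],s['tcp_rot'],proj(saved('w4'),[485.3,-312.8,72]))
E
```

```text
clock: 2.55
eef_pos: [484.3, -311.1, 145.5]
tcp_rot: [3.142, -0.006, 2.698]
contact_force: [-1.0, 0.8, -0.4]
opening: 0.993
[ 484.61676252 -310.40394114  146.54414492] [ 3.14101724 -0.00625274  2.69751227] [[320.09514121 200.35011592]]
```

View pics/w4.png

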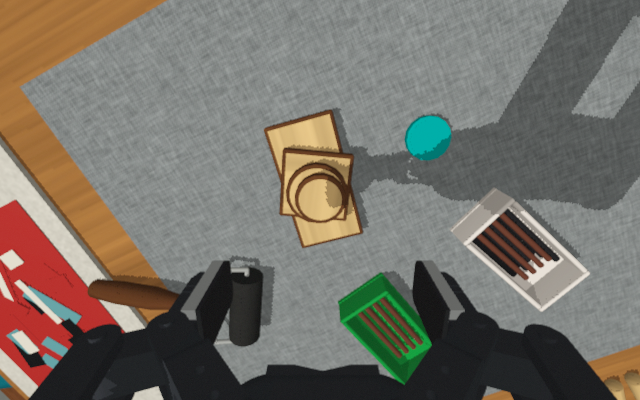

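```bash
python3 -m creep '[{"dp":[0,0,0],"angular":[0,0,0],"fingers":85},{"dp":[0,0,0],"angular":[0,0,0],"fingers":85}]'
python3 - <<'E'
from h import *
a=shot('wrist','w5'); C=saved('w5')
c=a[150:240,270:370]; cv2.imwrite('pics/w5z.png',cv2.resize(c,None,fx=6,fy=6,interpolation=cv2.INTER_CUBIC))
print(r.sense()['eef_pos'],proj(C,[485.3,-312.8,72]))
E
```

```text
clock: 2.77
eef_pos: [487.4, -309.6, 151.7]
tcp_rot: [3.141, 0.001, 2.699]
contact_force: [0.1, 0.0, 1.0]
opening: 0.992
[ 487.74034162 -309.62131609  152.16590435] [[316.86045571 194.85081317]]
```

View pics/w5z.png

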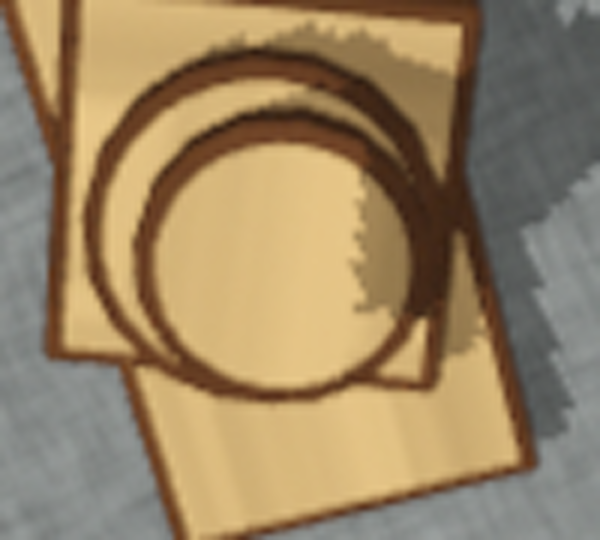

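Run:
```python
from h import *
delta([485.3,-312.8,57],2.699)
```

```text
dp [ 1.  -3.9 95.2] ang [0.0002 0.0018 0.0008]
```

```bash
python3 -m creep '[{"dp":[0.5,-2,35],"angular":[0,0,0],"fingers":85},{"dp":[1,-4,70],"angular":[0,0,0],"fingers":85},{"dp":[1,-4,94],"angular":[0,0,0],"fingers":85},{"dp":[1,-4,94],"angular":[0,0,0],"fingers":85},{"dp":[1,-4,94],"angular":[0,0,0],"fingers":85}]' 25
python3 - <<'E'
from h import *
shot('wrist','w6');shot('side','s6');delta([485.3,-312.8,57],2.699)
E
```

```text
clock: 3.23
eef_pos: [484.4, -312.8, 57.4]
tcp_rot: [3.141, -0.001, 2.7]
contact_force: [-0.7, 0.3, 0.3]
opening: 0.997
dp [1.  0.9 2.1] ang [-0.0004  0.0033  0.0005]
```

View pics/w6.png

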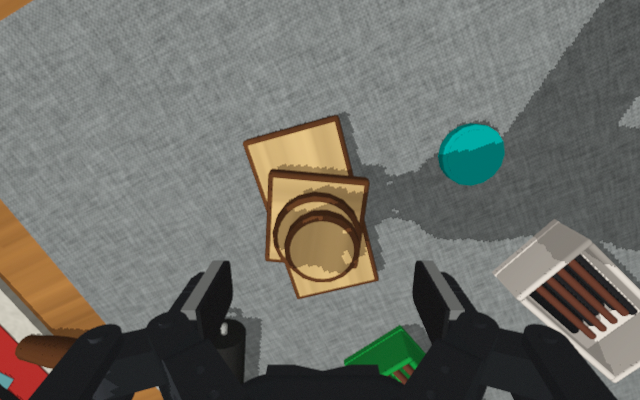

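```bash
python3 -m creep '[{"dp":[0,0,0],"angular":[0,0,0],"fingers":35},{"dp":[0,0,0],"angular":[0,0,0],"fingers":35},{"dp":[0,0,0],"angular":[0,0,0],"fingers":35},{"dp":[0,0,0],"angular":[0,0,0],"fingers":35},{"dp":[0,0,0],"angular":[0,0,0],"fingers":35}]' 25
python3 - <<'E'
from h import *
shot('wrist','w7');delta([485.3,-312.8,57],2.699);print(r.sense()['opening']*85.4)
E
```

```text
clock: 3.75
eef_pos: [484.3, -313.8, 57.1]
tcp_rot: [-3.141, 0.001, 2.699]
contact_force: [0.2, 0.1, -0.7]
opening: 0.412
dp [-0.6  1.4 -0.1] ang [-0.      0.0003 -0.0003]
35.02687583400538
```

View pics/w7.png

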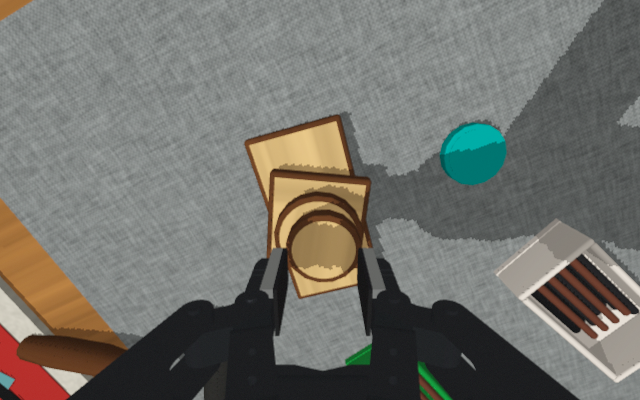

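Run:
```python
from h import *
C=saved('w7');s=np.load('pics/w7.npy');R=Ro.from_euler('xyz',s[1])
for q in ([0,0,0],[0,0,-19],[0,17.5,0],[0,-17.5,0],[11,17.5,0],[-11,17.5,0],[0,17.5,-19],[0,17.5,-38],[0,17.5,-10]): print(q,proj(C,R.apply(q)+s[0]).round())
print(proj(C,[485.3,-312.8,72]))
print(s)
```

```text
[0, 0, 0] [[321. 238.]]
[0, 0, -19] [[321. 254.]]
[0, 17.5, 0] [[351. 238.]]
[0, -17.5, 0] [[291. 238.]]
[11, 17.5, 0] [[351. 221.]]
[-11, 17.5, 0] [[350. 255.]]
[0, 17.5, -19] [[354. 254.]]
[0, 17.5, -38] [[358. 274.]]
[0, 17.5, -10] [[352. 246.]]
[[323.62124244 251.38278974]]
[[ 4.84250598e+02 -3.13844254e+02  5.71288210e+01]
 [-3.14149772e+00  5.78210927e-04  2.69874395e+00]]
```

View pics/s6.png

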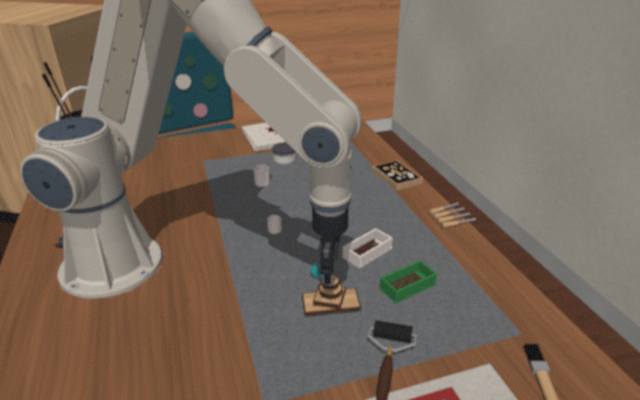

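Run:
```python
from h import *
for nm,hw in (('w6',42.7),('w7',17.5)):
  C=saved(nm);s=np.load(f'pics/{nm}.npy');R=Ro.from_euler('xyz',s[1])
  for z in (0,-5,-13,-20,-30,-40):
    print(nm,z,[proj(C,R.apply([x,sg*hw,z])+s[0]).round()[0].tolist() for x in (11,-11) for sg in (-1,1)])
a=img('w6')[180:400,150:470];b=img('w7')[180:400,230:410]
cv2.imwrite('pics/f.png',np.hstack([cv2.resize(a,None,fx=1.5,fy=1.5),cv2.resize(b,None,fx=1.5,fy=1.5,interpolation=cv2.INTER_CUBIC)]))
cv2.imwrite('pics/f2.png',cv2.resize(b,None,fx=2.7,fy=2.7,interpolation=cv2.INTER_CUBIC))
```

```text
w6 0 [[247.0, 221.0], [395.0, 221.0], [250.0, 255.0], [392.0, 255.0]]
w6 -5 [[245.0, 225.0], [397.0, 225.0], [248.0, 259.0], [394.0, 259.0]]
w6 -13 [[242.0, 231.0], [400.0, 231.0], [245.0, 266.0], [397.0, 267.0]]
w6 -20 [[239.0, 236.0], [403.0, 236.0], [242.0, 273.0], [400.0, 273.0]]
w6 -30 [[234.0, 245.0], [408.0, 245.0], [237.0, 284.0], [405.0, 284.0]]
w6 -40 [[228.0, 255.0], [414.0, 255.0], [232.0, 296.0], [410.0, 296.0]]
w7 0 [[291.0, 221.0], [351.0, 221.0], [292.0, 255.0], [350.0, 255.0]]
w7 -5 [[290.0, 225.0], [352.0, 225.0], [291.0, 259.0], [351.0, 259.0]]
w7 -13 [[289.0, 231.0], [354.0, 231.0], [290.0, 266.0], [352.0, 266.0]]
w7 -20 [[287.0, 236.0], [355.0, 236.0], [289.0, 273.0], [353.0, 273.0]]
w7 -30 [[285.0, 245.0], [357.0, 245.0], [287.0, 284.0], [355.0, 284.0]]
w7 -40 [[283.0, 255.0], [359.0, 255.0], [284.0, 296.0], [357.0, 296.0]]
```

View pics/f2.png

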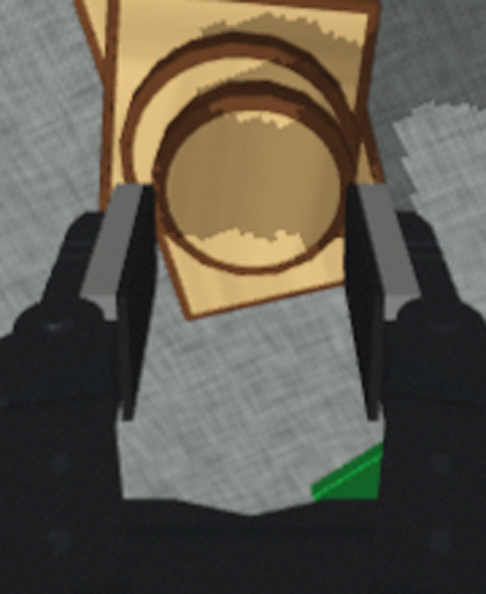

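Run:
```python
from h import *
print(r.pinch_z,[a for a in dir(r) if a[0]!='_'])
f=shot('side','s7');s=r.sense();u=proj(cam('side'),[s['eef_pos'],s['eef_pos']+[0,0,30],s['eef_pos']+[0,0,60],[485.3,-312.8,72],[485.3,-312.8,54]]);print(u)
c=cv2.resize(f[220:320,270:390],None,fx=6,fy=6,interpolation=cv2.INTER_CUBIC)
for q,col in zip(u,[(0,0,255),(0,255,0),(255,0,0),(255,0,255),(255,255,0)]): cv2.circle(c,tuple(int(v) for v in (q-[270,220]+.5)*6),4,col,-1)
cv2.imwrite('pics/s7z.png',c)
```

```text
18.700000000000003 ['MotionError', 'pinch_z', 'sense', 'sign_off']
[[329.48217401 284.60465362]
 [329.46537205 274.20287334]
 [329.44808081 263.49818039]
 [329.84202821 278.99963085]
 [329.84889594 285.18561435]]
```

View pics/s7z.png

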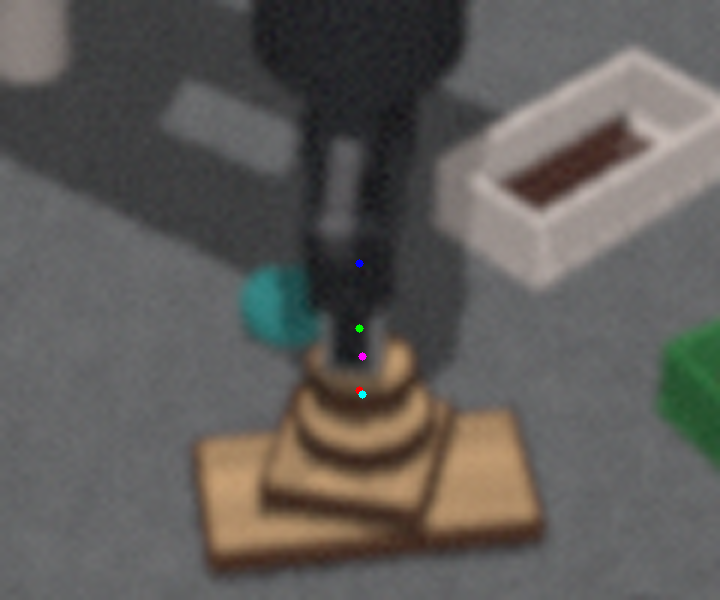

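```bash
python3 -m creep '[{"dp":[0,0,0],"angular":[0,0,0],"fingers":56},{"dp":[0,1,0],"angular":[0,0,0],"fingers":56},{"dp":[0,1.4,7],"angular":[0,0,0],"fingers":56},{"dp":[0,1.4,16],"angular":[0,0,0],"fingers":56},{"dp":[0,1.4,16],"angular":[0,0,0],"fingers":56}]' 25
python3 - <<'E'
from h import *
f=shot('wrist','w8');print(r.sense()['opening']*85.4)
f=shot('side','s8');s=r.sense()
c=cv2.resize(f[240:310,290:370],None,fx=5,fy=5,interpolation=cv2.INTER_CUBIC)
b=cv2.resize(img('w8')[180:320,230:410],(450,350),interpolation=cv2.INTER_CUBIC)
cv2.imwrite('pics/s8z.png',np.hstack([c[:350],b])[:, :800])
E
```

```text
clock: 4.27
eef_pos: [483.6, -311.7, 38.7]
tcp_rot: [3.141, -0.003, 2.699]
contact_force: [-0.9, 0.2, -0.5]
opening: 0.656
55.83504593005325
```

View pics/s8z.png

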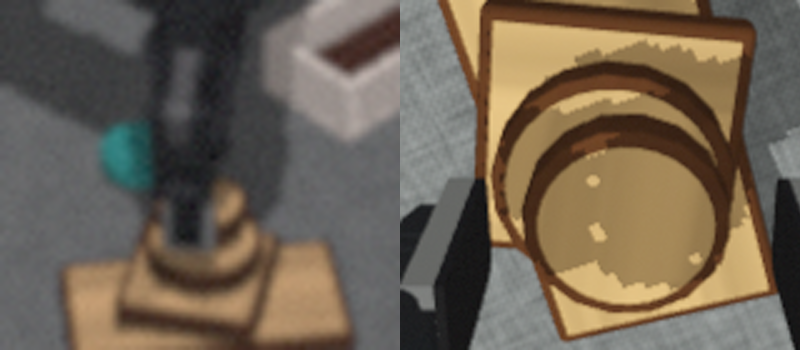

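```bash
python3 -m creep '[{"dp":[0,0,0],"angular":[0,0,0],"fingers":37},{"dp":[0,0,0],"angular":[0,0,0],"fingers":37},{"dp":[0,0,0],"angular":[0,0,0],"fingers":37}]' 25
python3 - <<'E'
from h import *
s=r.sense();print(s['opening']*85.4,s['eef_pos'],s['tcp_rot'])
f=shot('wrist','w9')
cv2.imwrite('pics/w9z.png',cv2.resize(f[180:320,230:410],None,fx=4,fy=4,interpolation=cv2.INTER_CUBIC))
E
```

```text
clock: 4.62
eef_pos: [484.9, -312.6, 41.0]
tcp_rot: [-3.142, 0.0, 2.699]
contact_force: [-0.6, -0.2, 0.6]
opening: 0.456
38.952775107366286 [ 484.88983485 -312.58323438   40.98602484] [-3.14151424e+00  4.65937102e-04  2.69879212e+00]
```

View pics/w9z.png

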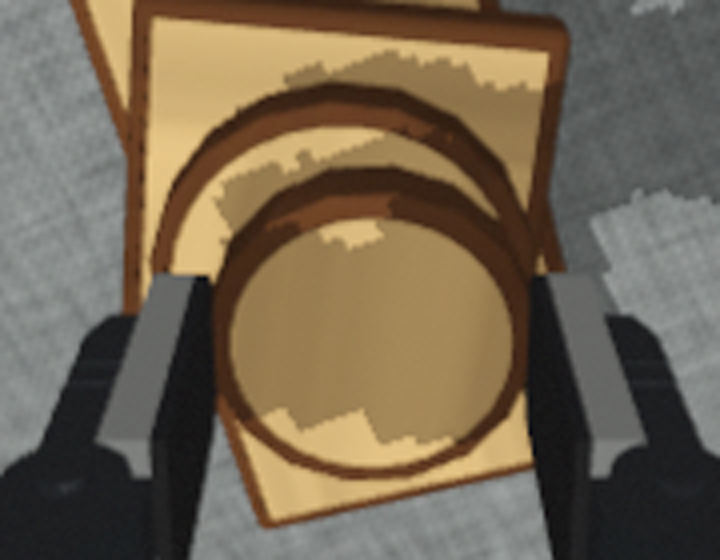

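```bash
python3 -m creep '[{"dp":[0,0,0],"angular":[0,0,0],"fingers":30},{"dp":[0,0,0],"angular":[0,0,0],"fingers":30}]' 25
python3 - <<'E'
from h import *
s=r.sense();print(s['opening']*85.4,s['joint_efforts'].round(2))
E
```

```text
clock: 4.83
eef_pos: [484.9, -312.6, 40.9]
tcp_rot: [-3.142, 0.0, 2.699]
contact_force: [-0.2, -0.5, 0.8]
opening: 0.457
39.00145842157276 [-0.000e+00 -5.924e+01 -2.472e+01 -1.000e-02 -7.000e-02  0.000e+00]
```

```bash
python3 -m creep '[{"dp":[0,0,-10],"angular":[0,0,0],"fingers":30},{"dp":[0,0,-30],"angular":[0,0,0],"fingers":30},{"dp":[0,0,-60],"angular":[0,0,0],"fingers":30},{"dp":[0,0,-60],"angular":[0,0,0],"fingers":30}]' 25
python3 - <<'E'
from h import *
s=r.sense();print(s['opening']*85.4,s['eef_pos'])
f=shot('wrist','w10');g=shot('side','s10')
cv2.imwrite('pics/w10z.png',np.hstack([cv2.resize(f[140:320,220:420],(400,360),interpolation=cv2.INTER_CUBIC),cv2.resize(g[230:320,280:380],(400,360),interpolation=cv2.INTER_CUBIC)]))
E
```

```text
clock: 5.17
eef_pos: [487.4, -314.2, 106.0]
tcp_rot: [-3.141, 0.007, 2.699]
contact_force: [1.1, -1.4, 0.4]
opening: 0.456
38.96446544488806 [ 487.36363451 -314.16898478  106.02132459]
```

View pics/w10z.png

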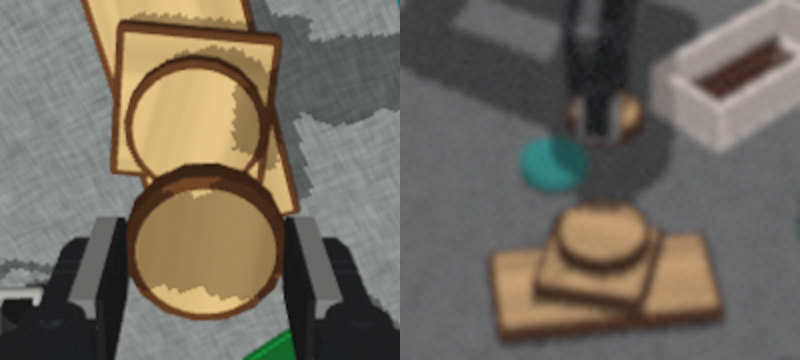

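Run:
```python
from h import *
delta([431.5,22,105],2.699)
```

```text
dp [192.5 279.5  -3.3] ang [-0.0004  0.0031 -0.0002]
```

```bash
python3 -m creep '[{"dp":[15,25,0],"angular":[0,0,0],"fingers":30},{"dp":[37,55,0],"angular":[0,0,0],"fingers":30},{"dp":[59,86,0],"angular":[0,0,0],"fingers":30},{"dp":[81,117,0],"angular":[0,0,0],"fingers":30},{"dp":[103,148,0],"angular":[0,0,0],"fingers":30}]'
python3 -m creep '[{"dp":[22,32,0],"angular":[0,0,0],"fingers":30},{"dp":[44,64,0],"angular":[0,0,0],"fingers":30},{"dp":[66,96,0],"angular":[0,0,0],"fingers":30},{"dp":[88,129,0],"angular":[0,0,0],"fingers":30},{"dp":[88,129,0],"angular":[0,0,0],"fingers":30}]'
python3 -m creep '[{"dp":[0,0,0],"angular":[0,0,0],"fingers":30},{"dp":[0,0,0],"angular":[0,0,0],"fingers":30}]'
python3 - <<'E'
from h import *
s=r.sense();print(s['opening']*85.4)
f=shot('wrist','w11');delta([431.5,22,60],2.699)
E
```

```text
clock: 5.68
eef_pos: [453.6, -132.9, 99.9]
tcp_rot: [-3.141, -0.002, 2.698]
contact_force: [0.7, 0.1, -1.0]
opening: 0.456
clock: 6.1
eef_pos: [428.5, 24.8, 100.0]
tcp_rot: [3.141, -0.003, 2.703]
contact_force: [-0.0, -0.5, -0.5]
opening: 0.454
clock: 6.27
eef_pos: [430.5, 19.7, 100.3]
tcp_rot: [-3.141, -0.0, 2.7]
contact_force: [-0.8, -0.3, 0.0]
opening: 0.456
38.935679991063665
dp [ 0.5  3.  40.4] ang [-0.0005 -0.0004 -0.0003]
```

View pics/w11.png

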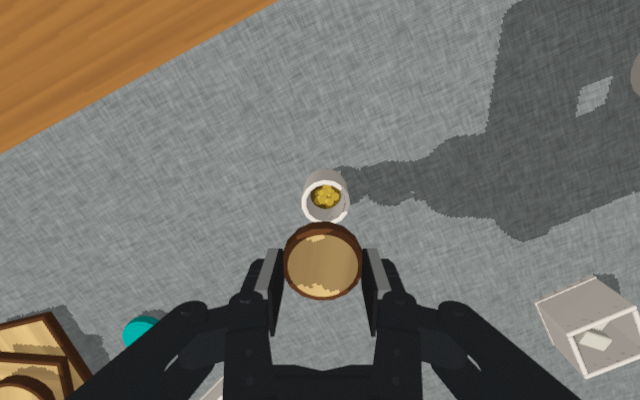

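Run:
```python
from h import *
C=saved('w11');V=(img('w11'),C);s=np.load('pics/w11.npy')
for z in (39,40): print(fit('small_pot',[V],(431.5,22,z,0),(1,1,0,0),(8,8,0,0)))
p,sc=fit('small_lid',[V],(s[0][0],s[0][1],s[0][2]+31,0),(1,1,1,0),(6,6,6,0));print(p-np.r_[s[0],0],sc)
p2,sc=fit('small_lid',[V],(s[0][0],s[0][1],s[0][2]+31,0),(1,1,0,0),(6,6,6,0));print(p2-np.r_[s[0],0],sc)
sheet([overlay(*V,'small_lid',p,''),overlay(*V,'small_lid',p2,''),overlay(*V,'small_pot',(431.5,22,39,0),'')],'fit2')
```

```text
(array([431.81190259,  22.13595519,  39.        ,   0.        ]), np.float64(4.553776264190674))
(array([431.43379328,  22.32822265,  40.        ,   0.        ]), np.float64(4.521517753601074))
[-0.50954111  1.09704764 26.72410997  0.        ] 4.169126033782959
[-2.23395279  3.0755432  31.          0.        ] 4.007171154022217
```

View pics/fit2.png

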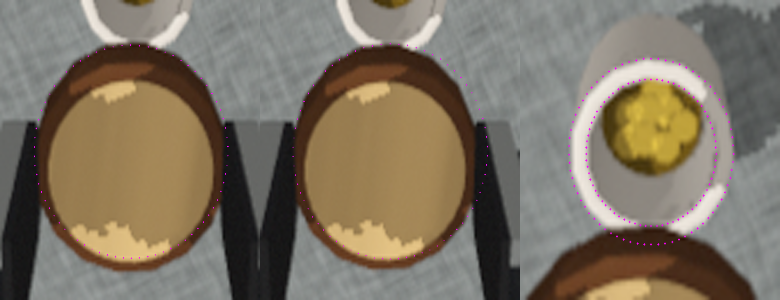

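Run:
```python
from h import *
C=saved('w11');s=np.load('pics/w11.npy')
print(s[0],proj(C,s[0]+[0.4,-.2,31]),at(C,(322.5,266.5),s[0][2]+31)-s[0])
f=img('w11');hsv=cv2.cvtColor(f,cv2.COLOR_BGR2HSV)
m=((hsv[...,0]<28)&(hsv[...,0]>10)&(hsv[...,2]>115)&(hsv[...,1]>80)).astype(np.uint8);m[:225]=0;m[300:]=0;m[:,:280]=0;m[:,365:]=0
c=max(cv2.findContours(m,0,1)[0],key=cv2.contourArea);print(cv2.fitEllipse(cv2.convexHull(c)))
```

```text
[430.48593466  19.65126325 100.34797244] [[320.87223105 266.87497642]] [ 0.55232525  0.62275959 31.        ]
((322.3922119140625, 265.5154724121094), (63.164424896240234, 69.83607482910156), 89.50833129882812)
```

```bash
python3 -m creep '[{"dp":[0.3,1.8,30],"angular":[0,0,0],"fingers":30},{"dp":[0.3,1.8,60],"angular":[0,0,0],"fingers":30},{"dp":[0.3,1.8,60],"angular":[0,0,0],"fingers":30},{"dp":[0.3,1.8,60],"angular":[0,0,0],"fingers":30}]'
python3 - <<'E'
from h import *
delta([431,21.5,20],2.699)
f=shot('wrist','w12');cv2.imwrite('pics/w12z.png',cv2.resize(f[160:320,220:420],None,fx=4,fy=4,interpolation=cv2.INTER_CUBIC))
E
```

```text
clock: 6.65
eef_pos: [429.9, 20.2, 39.8]
tcp_rot: [-3.14, -0.004, 2.697]
contact_force: [-0.7, 0.2, -0.8]
opening: 0.451
dp [-0.5  1.7 19.8] ang [-0.0021 -0.0037 -0.0023]
```

View pics/w12z.png

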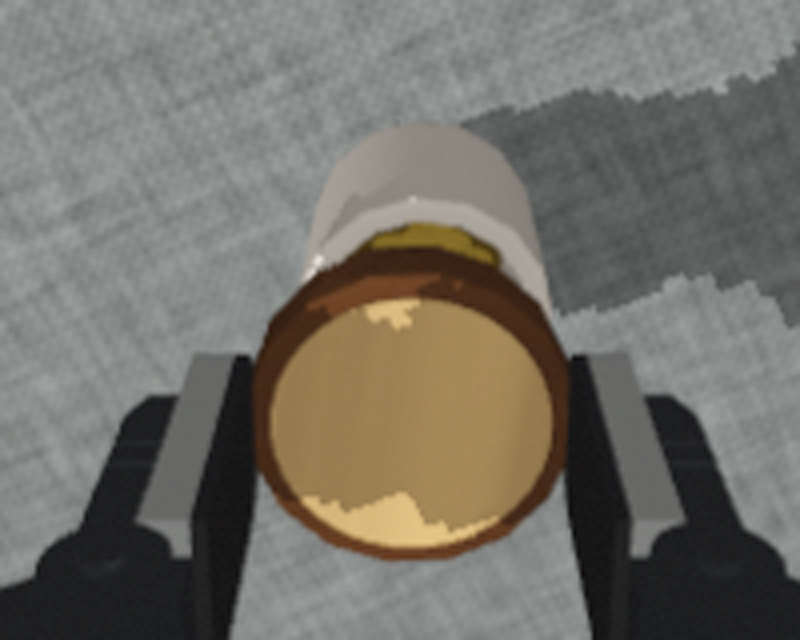

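```bash
python3 -m creep '[{"dp":[0,1,0],"angular":[0,0,0],"fingers":30},{"dp":[0,1,0],"angular":[0,0,0],"fingers":30},{"dp":[0,1,0],"angular":[0,0,0],"fingers":30}]'
python3 - <<'E'
from h import *
delta([431,21.5,20],2.699)
E
```

```text
clock: 6.95
eef_pos: [432.8, 22.2, 41.9]
tcp_rot: [3.141, 0.002, 2.698]
contact_force: [-1.0, 0.2, -0.9]
opening: 0.456
dp [ 1.3 -1.4 21.9] ang [ 0.0011  0.002  -0.0005]
```

```bash
for i in 1 2 3; do python3 -m creep '[{"dp":[0,0,0],"angular":[0,0,0],"fingers":30}]' | grep eef; done
python3 - <<'E'
from h import *
delta([431,21.5,20],2.699)
E
```

```text
eef_pos: [432.4, 22.3, 41.6]
eef_pos: [432.1, 22.4, 41.3]
eef_pos: [431.9, 22.4, 41.0]
dp [ 0.5 -1.2 21. ] ang [ 0.0003  0.0005 -0.    ]
```

```bash
python3 -m creep '[{"dp":[0.2,-0.9,7],"angular":[0,0,0],"fingers":30},{"dp":[0.2,-0.9,14],"angular":[0,0,0],"fingers":30},{"dp":[0.2,-0.9,20],"angular":[0,0,0],"fingers":30},{"dp":[0.2,-0.9,20.5],"angular":[0,0,0],"fingers":30},{"dp":[0.2,-0.9,20.5],"angular":[0,0,0],"fingers":30}]'
python3 -m creep '[{"dp":[0,0,0],"angular":[0,0,0],"fingers":30},{"dp":[0,0,0],"angular":[0,0,0],"fingers":30},{"dp":[0,0,0],"angular":[0,0,0],"fingers":30}]'
python3 - <<'E'
from h import *
delta([431,21.5,20],2.699)
f=shot('wrist','w13');cv2.imwrite('pics/w13z.png',cv2.resize(f[160:320,220:420],None,fx=4,fy=4,interpolation=cv2.INTER_CUBIC))
E
```

```text
clock: 7.62
eef_pos: [430.6, 21.6, 19.5]
tcp_rot: [-3.141, -0.001, 2.699]
contact_force: [-0.2, 0.5, 0.2]
opening: 0.456
clock: 7.87
eef_pos: [431.2, 21.6, 20.3]
tcp_rot: [-3.142, 0.0, 2.699]
contact_force: [-0.2, -0.0, 0.1]
opening: 0.457
dp [ 0.1 -0.2  0.3] ang [-0.      0.     -0.0001]
```

View pics/w13z.png

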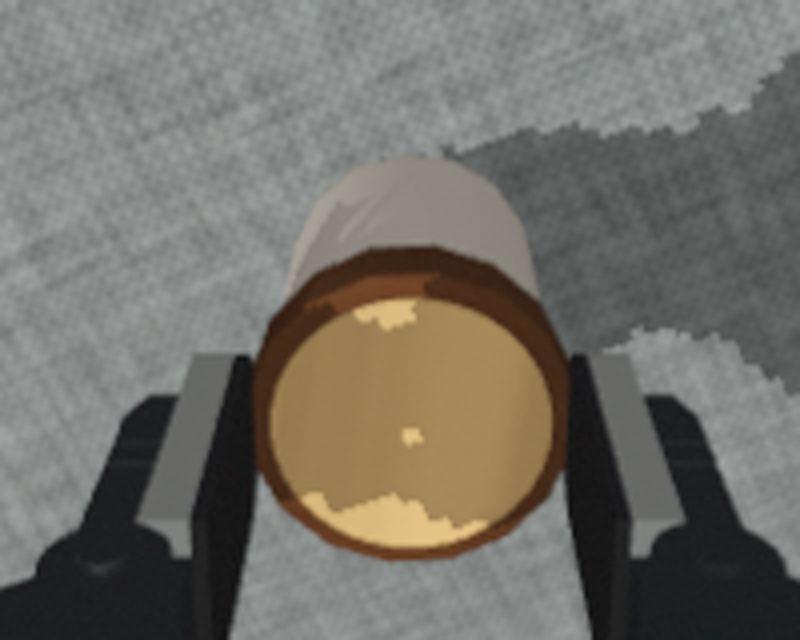

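```bash
python3 -m creep '[{"dp":[0,0,1],"angular":[0,0,0],"fingers":30},{"dp":[0,0,1],"angular":[0,0,0],"fingers":30},{"dp":[0,0,1],"angular":[0,0,0],"fingers":60},{"dp":[0,0,1],"angular":[0,0,0],"fingers":60},{"dp":[0,0,1],"angular":[0,0,0],"fingers":60}]'
python3 -m creep '[{"dp":[0,0,-15],"angular":[0,0,0],"fingers":85},{"dp":[0,0,-40],"angular":[0,0,0],"fingers":85},{"dp":[0,0,-75],"angular":[0,0,0],"fingers":85},{"dp":[0,0,-75],"angular":[0,0,0],"fingers":85}]'
python3 - <<'E'
from h import *
f=shot('wrist','w14');cv2.imwrite('pics/w14z.png',cv2.resize(f[140:300,220:420],None,fx=4,fy=4,interpolation=cv2.INTER_CUBIC))
E
```

```text
clock: 8.33
eef_pos: [431.2, 21.6, 19.2]
tcp_rot: [3.142, 0.0, 2.699]
contact_force: [-0.1, -0.2, 0.6]
opening: 0.701
clock: 8.67
eef_pos: [434.4, 21.8, 98.8]
tcp_rot: [3.138, 0.006, 2.699]
contact_force: [1.9, 0.1, -0.1]
opening: 0.995
```

View pics/w14z.png

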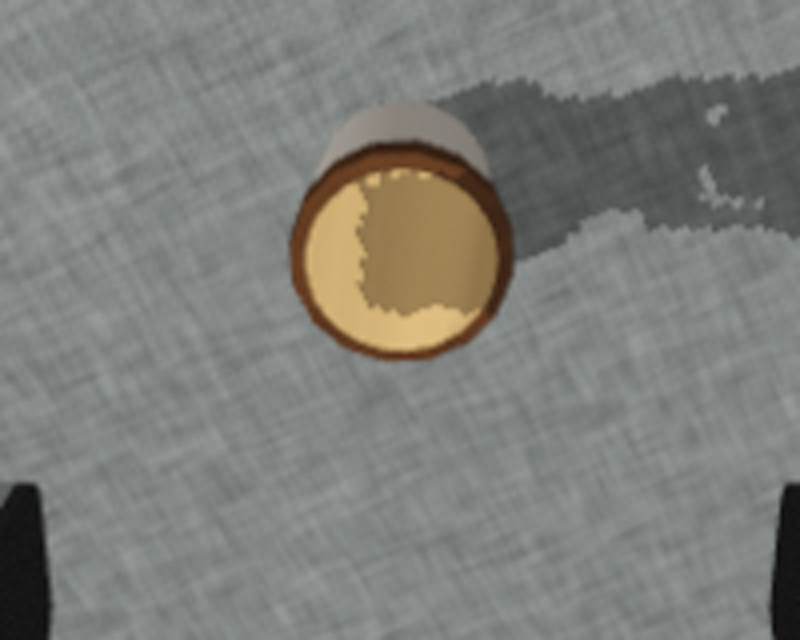

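```bash
python3 -m creep '[{"dp":[-22,-32,-8],"angular":[0,0,0],"fingers":85},{"dp":[-44,-64,-16],"angular":[0,0,0],"fingers":85},{"dp":[-66,-96,-24],"angular":[0,0,0],"fingers":85},{"dp":[-88,-128,-32],"angular":[0,0,0],"fingers":85},{"dp":[-110,-160,-40],"angular":[0,0,0],"fingers":85}]'
python3 -m creep '[{"dp":[-22,-32,0],"angular":[0,0,0],"fingers":85},{"dp":[-44,-64,0],"angular":[0,0,0],"fingers":85},{"dp":[-66,-96,0],"angular":[0,0,0],"fingers":85},{"dp":[-81,-117,0],"angular":[0,0,0],"fingers":85},{"dp":[-81,-117,0],"angular":[0,0,0],"fingers":85}]'
python3 -m creep '[{"dp":[0,0,0],"angular":[0,0,0],"fingers":85},{"dp":[0,0,0],"angular":[0,0,0],"fingers":85},{"dp":[0,0,0],"angular":[0,0,0],"fingers":85}]'
python3 - <<'E'
from h import *
f=shot('wrist','w15');print(np.load('pics/w15.npy'));cv2.imwrite('pics/w15z.png',cv2.resize(f[100:260,220:420],None,fx=4,fy=4,interpolation=cv2.INTER_CUBIC))
E
```

```text
clock: 9.13
eef_pos: [461.4, -171.7, 133.8]
tcp_rot: [-3.142, -0.001, 2.699]
contact_force: [0.9, -0.3, -0.5]
opening: 0.994
clock: 9.55
eef_pos: [485.6, -315.1, 133.2]
tcp_rot: [-3.14, 0.001, 2.696]
contact_force: [0.1, -0.1, 0.2]
opening: 0.992
clock: 9.8
eef_pos: [484.4, -309.1, 133.5]
tcp_rot: [3.141, -0.002, 2.7]
contact_force: [0.1, 0.2, -0.2]
opening: 0.994
[[ 4.84426778e+02 -3.09108638e+02  1.33512126e+02]
 [ 3.14116362e+00 -1.69367042e-03  2.69955409e+00]]
```

View pics/w15z.png

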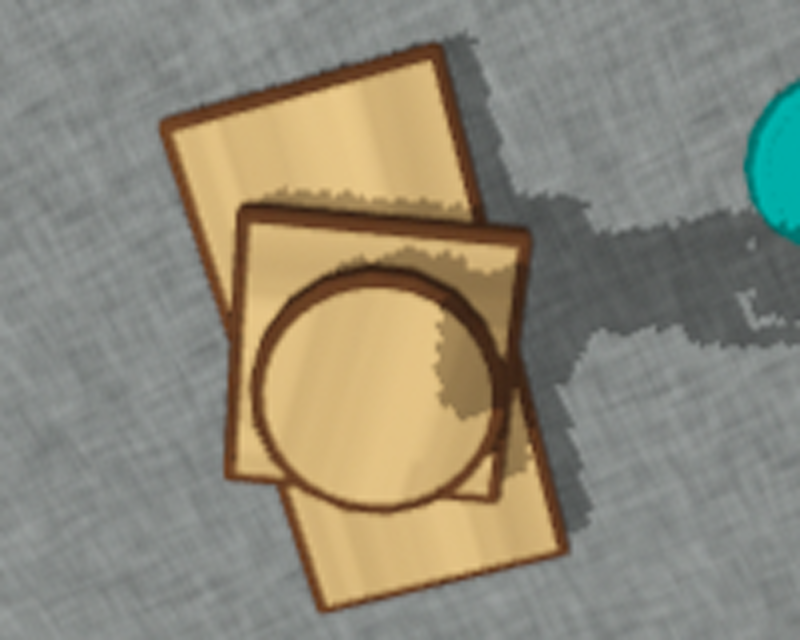

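Run:
```python
from h import *
C=saved('w15')
X=at(C,(314.8,199.4),54);print(X)
D=saved('w3'); print(proj(D,X), 'tri with w5'); 
c=img('w5')[150:240,270:370]
print(proj(saved('w5'),pts('round_lid',(X[0],X[1],54,0)))[::18].round(1), [(270+85/6,150+225/6)])
delta([X[0],X[1],23],2.699)
```

```text
[ 484.93032123 -315.4774688    54.        ]
[[257.39444573 191.87223638]] tri with w5
[[327.3 215.1]
 [342.3 176.5]
 [300.5 161.9]
 [286.9 201.6]] [(284.1666666666667, 187.5)]
dp [ -3.1  -5.7 110.8] ang [ 0.0003 -0.0011  0.0009]
```

```bash
python3 -m creep '[{"dp":[-3,-5,38],"angular":[0,0,0],"fingers":80},{"dp":[-3,-5,76],"angular":[0,0,0],"fingers":80},{"dp":[-3,-5,90],"angular":[0,0,0],"fingers":80},{"dp":[-3,-5,90],"angular":[0,0,0],"fingers":80},{"dp":[-3,-5,90],"angular":[0,0,0],"fingers":80}]'
python3 -m creep '[{"dp":[0,0,0],"angular":[0,0,0],"fingers":80},{"dp":[0,0,0],"angular":[0,0,0],"fingers":80},{"dp":[0,0,0],"angular":[0,0,0],"fingers":80}]'
python3 - <<'E'
from h import *
f=shot('wrist','w16');print(np.load('pics/w16.npy'));cv2.imwrite('pics/w16z.png',cv2.resize(f[140:300,220:420],None,fx=4,fy=4,interpolation=cv2.INTER_CUBIC))
delta([484.9,-315.5,18],2.699)
E
```

```text
clock: 10.27
eef_pos: [485.4, -315.2, 43.9]
tcp_rot: [3.141, -0.002, 2.7]
contact_force: [0.4, 0.3, 1.2]
opening: 0.936
clock: 10.52
eef_pos: [486.7, -316.8, 45.8]
tcp_rot: [-3.141, 0.003, 2.699]
contact_force: [0.1, -0.2, 0.2]
opening: 0.94
[[ 4.86670996e+02 -3.16755278e+02  4.58226183e+01]
 [-3.14121452e+00  2.67155105e-03  2.69909371e+00]]
dp [ 2.   0.4 27.6] ang [-0.0003  0.0023 -0.0001]
```

View pics/w16z.png

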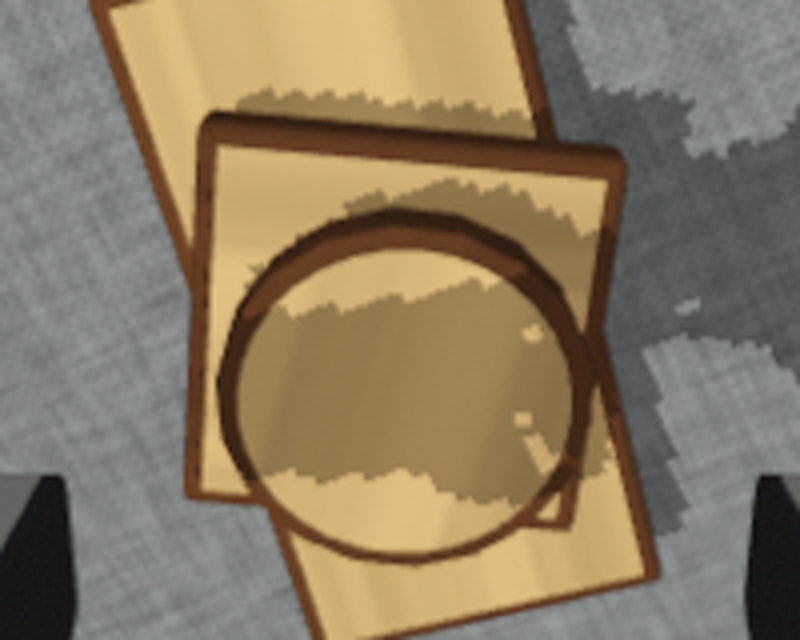

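Run:
```python
from h import *
a=saved('w15');b=saved('w16')
print(tri((a,(314.8,199.4)),(b,(321.6,240.6))),at(b,(321.6,240.6),54))
```

```text
(array([ 486.03043097, -316.12735767,   50.32489429]), [np.float64(0.02751334763521926), np.float64(0.02751334763517543)]) [ 484.36154982 -315.35465537   54.        ]
```

```bash
python3 -m creep '[{"dp":[1.7,0.3,14],"angular":[0,0,0],"fingers":80},{"dp":[1.7,0.3,27],"angular":[0,0,0],"fingers":70},{"dp":[1.7,0.3,27],"angular":[0,0,0],"fingers":40},{"dp":[1.7,0.3,27],"angular":[0,0,0],"fingers":40},{"dp":[1.7,0.3,27],"angular":[0,0,0],"fingers":40}]' 25
python3 -m creep '[{"dp":[0,0,0],"angular":[0,0,0],"fingers":40},{"dp":[0,0,0],"angular":[0,0,0],"fingers":40},{"dp":[0,0,0],"angular":[0,0,0],"fingers":40}]'
python3 -m creep '[{"dp":[0,0,0],"angular":[0,0,0],"fingers":40},{"dp":[0,0,0],"angular":[0,0,0],"fingers":40}]'
python3 - <<'E'
from h import *
f=shot('wrist','w17');print(np.load('pics/w17.npy'));cv2.imwrite('pics/w17z.png',cv2.resize(f[140:300,220:420],None,fx=4,fy=4,interpolation=cv2.INTER_CUBIC))
E
```

```text
clock: 10.98
eef_pos: [484.3, -315.4, 17.4]
tcp_rot: [-3.142, -0.0, 2.699]
contact_force: [0.4, -0.3, -1.0]
opening: 0.612
clock: 11.23
eef_pos: [484.5, -315.5, 17.6]
tcp_rot: [-3.141, 0.001, 2.699]
contact_force: [-0.5, -0.2, -0.2]
opening: 0.611
clock: 11.4
eef_pos: [484.3, -315.4, 17.3]
tcp_rot: [-3.142, 0.0, 2.699]
contact_force: [0.5, -0.2, -0.5]
opening: 0.617
[[ 4.84286598e+02 -3.15360167e+02  1.73471202e+01]
 [-3.14154592e+00  2.08509719e-04  2.69880075e+00]]
```

View pics/w17z.png

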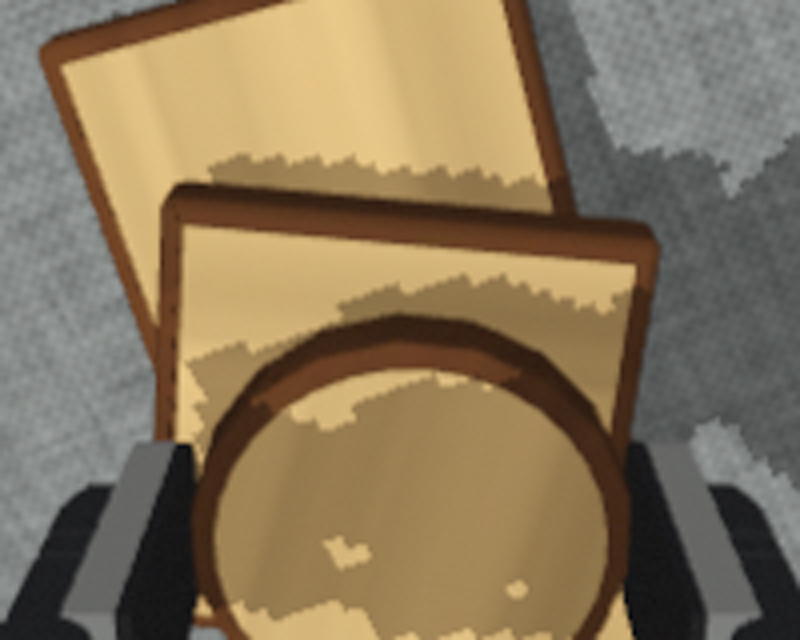

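```bash
python3 -m creep '[{"dp":[0,0,-10],"angular":[0,0,0],"fingers":40},{"dp":[0,0,-35],"angular":[0,0,0],"fingers":40},{"dp":[0,0,-72],"angular":[0,0,0],"fingers":40},{"dp":[0,0,-75],"angular":[0,0,0],"fingers":40}]'
python3 - <<'E'
from h import *
print(r.sense()['opening']*85.4)
f=shot('wrist','w18');g=shot('side','s18');print(np.load('pics/w18.npy'))
cv2.imwrite('pics/w18z.png',np.hstack([cv2.resize(f[120:320,210:430],(440,400),interpolation=cv2.INTER_CUBIC),cv2.resize(g[230:320,280:360],(356,400),interpolation=cv2.INTER_CUBIC)]))
delta([454.6,303.3,95],2.699)
E
```

```text
clock: 11.78
eef_pos: [487.2, -317.2, 98.2]
tcp_rot: [-3.141, 0.008, 2.699]
contact_force: [1.6, -1.2, 0.8]
opening: 0.614
52.461068683743896
[[ 4.87155926e+02 -3.17227642e+02  9.82105588e+01]
 [-3.14052073e+00  7.58808370e-03  2.69878289e+00]]
dp [293.5 546.5  -2. ] ang [-0.0006  0.0044 -0.0002]
```

View pics/w18z.png

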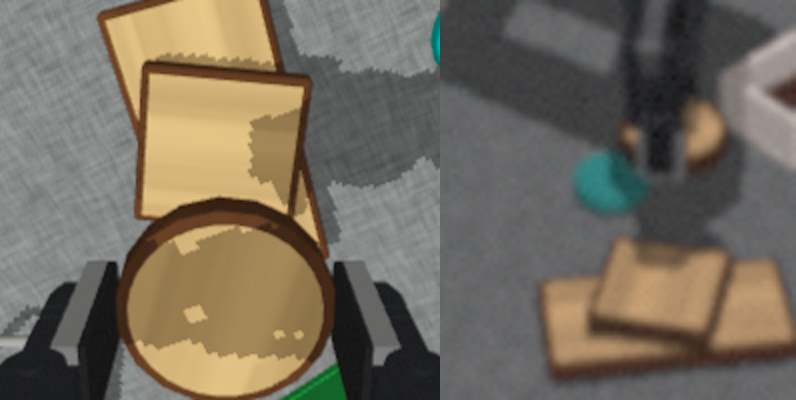

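```bash
python3 -m creep '[{"dp":[15,28,0],"angular":[0,0,0],"fingers":40},{"dp":[33,62,0],"angular":[0,0,0],"fingers":40},{"dp":[52,97,0],"angular":[0,0,0],"fingers":40},{"dp":[71,132,0],"angular":[0,0,0],"fingers":40},{"dp":[90,167,0],"angular":[0,0,0],"fingers":40}]'
python3 -m creep '[{"dp":[19,35,0],"angular":[0,0,0],"fingers":40},{"dp":[38,70,0],"angular":[0,0,0],"fingers":40},{"dp":[57,106,0],"angular":[0,0,0],"fingers":40},{"dp":[76,141,0],"angular":[0,0,0],"fingers":40},{"dp":[95,177,0],"angular":[0,0,0],"fingers":40}]'
python3 -m creep '[{"dp":[19,35,0],"angular":[0,0,0],"fingers":40},{"dp":[38,70,0],"angular":[0,0,0],"fingers":40},{"dp":[57,106,0],"angular":[0,0,0],"fingers":40},{"dp":[76,141,0],"angular":[0,0,0],"fingers":40},{"dp":[94,175,0],"angular":[0,0,0],"fingers":40}]'
python3 -m creep '[{"dp":[8,16,0],"angular":[0,0,0],"fingers":40},{"dp":[12,24,0],"angular":[0,0,0],"fingers":40},{"dp":[12,24,0],"angular":[0,0,0],"fingers":40},{"dp":[12,24,0],"angular":[0,0,0],"fingers":40},{"dp":[12,24,0],"angular":[0,0,0],"fingers":40}]'
python3 -m creep '[{"dp":[0,0,0],"angular":[0,0,0],"fingers":40},{"dp":[0,0,0],"angular":[0,0,0],"fingers":40}]'
python3 - <<'E'
from h import *
f=shot('wrist','w19');print(np.load('pics/w19.npy'));delta([454.6,303.3,95],2.699)
cv2.imwrite('pics/w19z.png',cv2.resize(f[100:340,170:470],None,fx=2.5,fy=2.5,interpolation=cv2.INTER_CUBIC))
V=(f,saved('w19'))
for z in (56.5,58): print(fit('round_pot',[V],(454.6,303.3,z,0),(1,1,0,0),(8,8,0,0)))
for v in ('w1',):
  for z in (56.5,58): print(fit('round_pot',[(img(v),saved(v))],(454.6,303.3,z,0),(1,1,0,0),(8,8,0,0)))
E
```

```text
clock: 12.3
eef_pos: [473.0, -124.1, 91.2]
tcp_rot: [-3.141, -0.002, 2.698]
contact_force: [0.7, 0.6, -1.0]
opening: 0.614
clock: 12.72
eef_pos: [463.0, 76.4, 91.4]
tcp_rot: [-3.141, -0.001, 2.699]
contact_force: [1.1, 0.6, -0.1]
opening: 0.613
clock: 13.13
eef_pos: [453.1, 274.9, 91.2]
tcp_rot: [-3.14, -0.001, 2.699]
contact_force: [0.2, -0.5, -0.6]
opening: 0.614
clock: 13.55
eef_pos: [453.5, 298.3, 91.7]
tcp_rot: [-3.14, -0.001, 2.698]
contact_force: [0.6, 0.5, -0.2]
opening: 0.611
clock: 13.72
eef_pos: [454.1, 298.7, 92.2]
tcp_rot: [-3.141, -0.0, 2.697]
contact_force: [0.2, 0.1, -0.4]
opening: 0.612
[[ 4.54077916e+02  2.98722485e+02  9.21830876e+01]
 [-3.14123994e+00 -1.04505206e-04  2.69720721e+00]]
dp [ 1.5  4.1 -2.7] ang [-0.0001  0.     -0.0017]
(array([455.16393758, 303.42484221,  56.5       ,   0.        ]), np.float64(3.6242129802703857))
(array([454.83039839, 303.58337916,  58.        ,   0.        ]), np.float64(3.5873451232910156))
(array([454.68758745, 303.17115439,  56.5       ,   0.        ]), np.float64(4.678253650665283))
(array([454.74215966, 303.16444359,  58.        ,   0.        ]), np.float64(4.6235551834106445))
```

View pics/w19z.png

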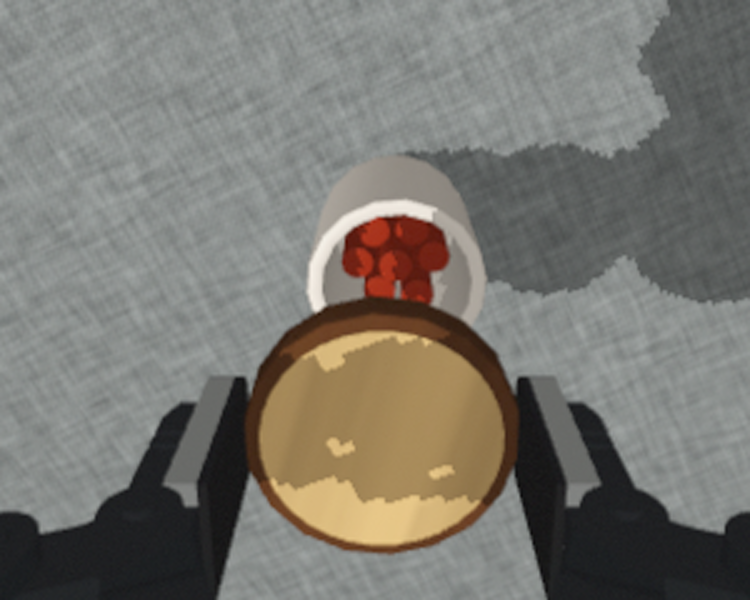

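Run:
```python
from h import *
C=saved('w19');s=np.load('pics/w19.npy')[0]
for dz in (34,36.7): print(at(C,(323,275.4),s[2]+dz)-s)
delta([454.4,302.7,58],2.699)
```

```text
[ 3.52107401 -0.52556216 34.        ]
[ 1.96572309  0.20868895 36.7       ]
dp [ 1.4  3.5 34.3] ang [-0.0001  0.     -0.0017]
```

```bash
python3 -m creep '[{"dp":[2,3.7,20],"angular":[0,0,0],"fingers":40},{"dp":[2,3.7,40],"angular":[0,0,0],"fingers":40},{"dp":[2,3.7,40],"angular":[0,0,0],"fingers":40},{"dp":[2,3.7,40],"angular":[0,0,0],"fingers":40},{"dp":[2,3.7,40],"angular":[0,0,0],"fingers":40}]'
python3 -m creep '[{"dp":[0,0,0],"angular":[0,0,0],"fingers":40},{"dp":[0,0,0],"angular":[0,0,0],"fingers":40},{"dp":[0,0,0],"angular":[0,0,0],"fingers":40}]'
python3 - <<'E'
from h import *
f=shot('wrist','w20');print(np.load('pics/w20.npy'))
cv2.imwrite('pics/w20z.png',cv2.resize(f[140:340,200:440],None,fx=3,fy=3,interpolation=cv2.INTER_CUBIC))
delta([453.8,303.1,32.5],2.699)
E
```

```text
clock: 14.18
eef_pos: [454.1, 304.1, 52.9]
tcp_rot: [3.141, 0.0, 2.698]
contact_force: [0.5, 0.1, 0.2]
opening: 0.616
clock: 14.43
eef_pos: [454.2, 304.4, 53.0]
tcp_rot: [3.14, 0.001, 2.699]
contact_force: [-0.8, -0.2, -0.6]
opening: 0.611
[[4.54209461e+02 3.04448563e+02 5.30139915e+01]
 [3.14046290e+00 6.78497771e-04 2.69865772e+00]]
dp [-0.3 -1.3 20.4] ang [ 0.0009  0.0006 -0.0002]
```

View pics/w20z.png

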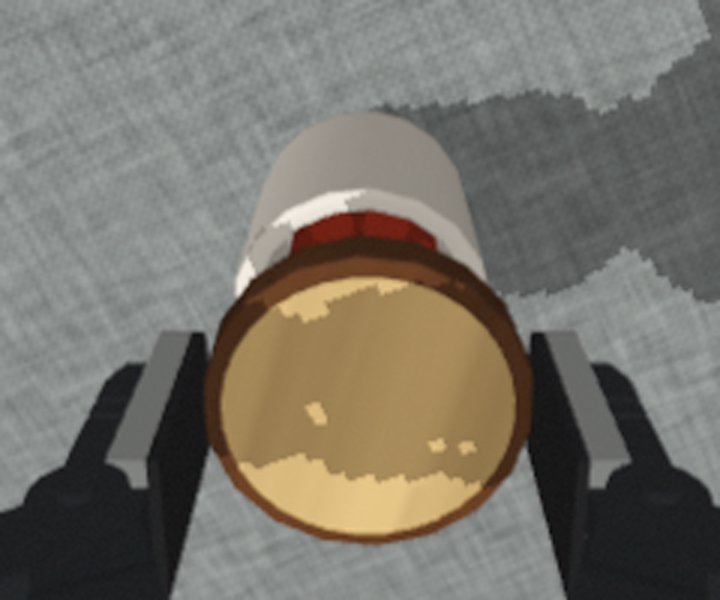

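```bash
python3 -m creep '[{"dp":[-0.3,-1.3,7],"angular":[0,0,0],"fingers":40},{"dp":[-0.3,-1.3,14],"angular":[0,0,0],"fingers":40},{"dp":[-0.3,-1.3,20],"angular":[0,0,0],"fingers":40},{"dp":[-0.3,-1.3,21],"angular":[0,0,0],"fingers":40},{"dp":[-0.3,-1.3,21],"angular":[0,0,0],"fingers":40}]'
python3 -m creep '[{"dp":[0,0,0],"angular":[0,0,0],"fingers":40},{"dp":[0,0,0],"angular":[0,0,0],"fingers":40},{"dp":[0,0,0],"angular":[0,0,0],"fingers":40}]'
python3 - <<'E'
from h import *
f=shot('wrist','w21');print(np.load('pics/w21.npy'))
cv2.imwrite('pics/w21z.png',cv2.resize(f[140:340,200:440],None,fx=3,fy=3,interpolation=cv2.INTER_CUBIC))
E
```

```text
clock: 14.9
eef_pos: [453.0, 302.6, 30.4]
tcp_rot: [-3.14, -0.001, 2.699]
contact_force: [-0.1, 0.2, -0.1]
opening: 0.609
clock: 15.15
eef_pos: [453.3, 302.8, 30.9]
tcp_rot: [-3.141, -0.0, 2.699]
contact_force: [0.7, -0.8, -0.5]
opening: 0.614
[[ 4.53320203e+02  3.02832361e+02  3.09419083e+01]
 [-3.14128699e+00 -2.00790660e-04  2.69877709e+00]]
```

View pics/w21z.png

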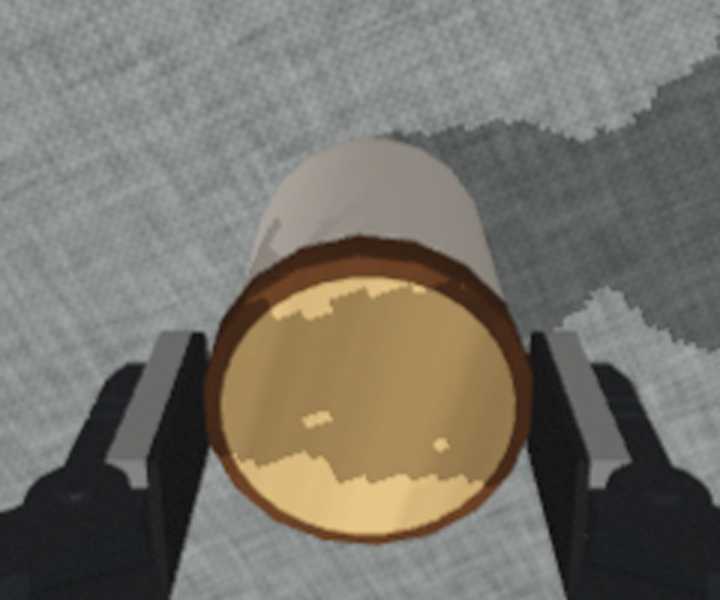

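```bash
python3 -m creep '[{"dp":[0,0,1],"angular":[0,0,0],"fingers":40},{"dp":[0,0,1],"angular":[0,0,0],"fingers":40},{"dp":[0,0,1],"angular":[0,0,0],"fingers":72},{"dp":[0,0,1],"angular":[0,0,0],"fingers":72},{"dp":[0,0,1],"angular":[0,0,0],"fingers":72}]'
python3 -m creep '[{"dp":[0,0,-15],"angular":[0,0,0],"fingers":85},{"dp":[0,0,-40],"angular":[0,0,0],"fingers":85},{"dp":[0,0,-75],"angular":[0,0,0],"fingers":85},{"dp":[0,0,-90],"angular":[0,0,0],"fingers":85}]'
python3 - <<'E'
from h import *
f=shot('wrist','w22');cv2.imwrite('pics/w22z.png',cv2.resize(f[120:280,220:420],None,fx=4,fy=4,interpolation=cv2.INTER_CUBIC))
E
```

```text
clock: 15.62
eef_pos: [453.4, 302.9, 30.2]
tcp_rot: [3.142, 0.0, 2.699]
contact_force: [-0.1, 0.9, 0.8]
opening: 0.846
clock: 15.95
eef_pos: [454.7, 303.7, 123.4]
tcp_rot: [3.139, 0.002, 2.699]
contact_force: [1.1, 0.7, 1.7]
opening: 0.994
```

View pics/w22z.png

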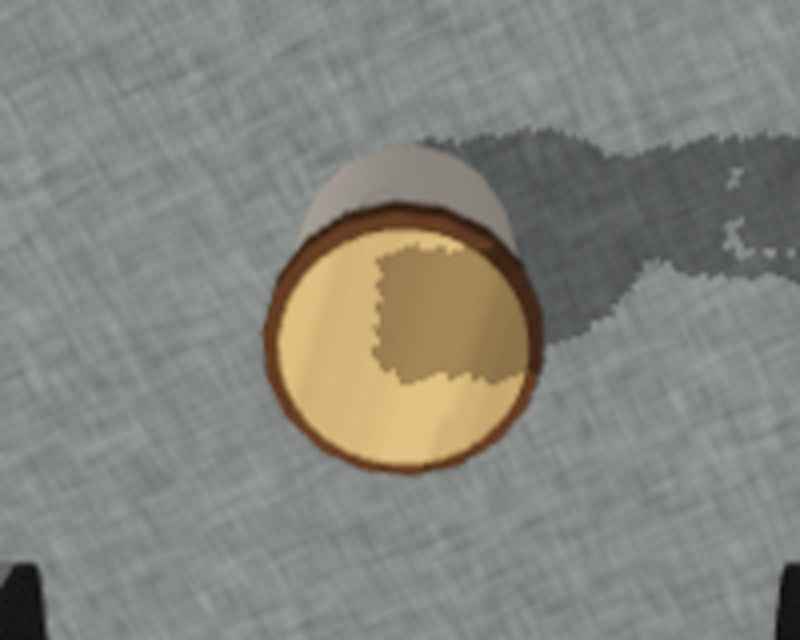

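```bash
python3 -m creep '[{"dp":[-15,-28,0],"angular":[0,0,0],"fingers":85},{"dp":[-33,-62,0],"angular":[0,0,0],"fingers":85},{"dp":[-52,-97,0],"angular":[0,0,0],"fingers":85},{"dp":[-71,-132,0],"angular":[0,0,0],"fingers":85},{"dp":[-90,-167,0],"angular":[0,0,0],"fingers":85}]'
python3 -m creep '[{"dp":[-19,-35,0],"angular":[0,0,0],"fingers":85},{"dp":[-38,-70,0],"angular":[0,0,0],"fingers":85},{"dp":[-57,-106,0],"angular":[0,0,0],"fingers":85},{"dp":[-76,-141,0],"angular":[0,0,0],"fingers":85},{"dp":[-95,-177,0],"angular":[0,0,0],"fingers":85}]'
python3 -m creep '[{"dp":[-19,-35,0],"angular":[0,0,0],"fingers":85},{"dp":[-38,-70,0],"angular":[0,0,0],"fingers":85},{"dp":[-57,-106,0],"angular":[0,0,0],"fingers":85},{"dp":[-76,-141,0],"angular":[0,0,0],"fingers":85},{"dp":[-94,-175,0],"angular":[0,0,0],"fingers":85}]'
python3 -m creep '[{"dp":[-8,-16,0],"angular":[0,0,0],"fingers":85},{"dp":[-12,-24,0],"angular":[0,0,0],"fingers":85},{"dp":[-12,-24,0],"angular":[0,0,0],"fingers":85},{"dp":[-12,-24,0],"angular":[0,0,0],"fingers":85},{"dp":[-12,-24,0],"angular":[0,0,0],"fingers":85}]'
python3 -m creep '[{"dp":[0,0,0],"angular":[0,0,0],"fingers":85},{"dp":[0,0,0],"angular":[0,0,0],"fingers":85}]'
cat > m2.py <<'E'
from h import *
import sys
f=shot('wrist',sys.argv[1]);C=saved(sys.argv[1]);print(np.load(f'pics/{sys.argv[1]}.npy'))
p,s=fit('square_lid',[(f,C)],(485,-310,36,-.4),(1,1,0,1),(15,15,0,.6));print(p,s)
p2,s=fit('long_lid',[(f,C)],(485,-310,18,-.15),(1,1,0,1),(15,15,0,.6));print(p2,s)
a=overlay(f,C,'square_lid',p,'');b=overlay(f,C,'long_lid',p2,'')
cv2.imwrite('pics/fit_%s.png'%sys.argv[1],np.hstack([cv2.resize(a,(400,400)),cv2.resize(b,(400,400*b.shape[0]//b.shape[1]))[:400] if b.shape[0]>=b.shape[1] else cv2.resize(b,(400,400))]))
E
python3 m2.py w23
```

```text
clock: 16.42
eef_pos: [462.7, 111.8, 119.9]
tcp_rot: [-3.141, -0.0, 2.7]
contact_force: [0.5, -0.6, -0.6]
opening: 0.996
clock: 16.83
eef_pos: [472.8, -89.1, 120.0]
tcp_rot: [3.142, 0.0, 2.699]
contact_force: [1.1, -0.1, -0.6]
opening: 0.996
clock: 17.25
eef_pos: [482.7, -287.8, 119.8]
tcp_rot: [3.142, -0.0, 2.698]
contact_force: [1.3, 0.4, -0.2]
opening: 0.996
clock: 17.67
eef_pos: [483.4, -310.8, 119.9]
tcp_rot: [3.141, -0.001, 2.7]
contact_force: [-0.5, 0.2, 0.4]
opening: 0.991
clock: 17.83
eef_pos: [483.9, -311.1, 120.3]
tcp_rot: [3.141, -0.0, 2.7]
contact_force: [-0.0, -0.0, -0.1]
opening: 0.994
[[ 4.83862806e+02 -3.11112841e+02  1.20269978e+02]
 [ 3.14147787e+00 -1.82706846e-04  2.70033671e+00]]
[ 477.28387399 -317.80541441   36.           -0.51904069] 2.896385908126831
[ 4.84215413e+02 -3.17570945e+02  1.80000000e+01 -1.77183464e-01] 2.6496689319610596
```

View pics/fit_w23.png

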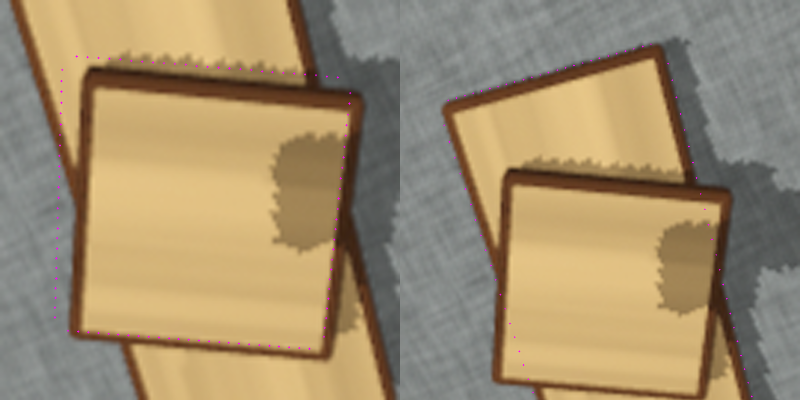

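Run:
```python
from h import *
f=img('w23');cv2.imwrite('pics/w23z.png',cv2.resize(f[90:240,220:420],None,fx=4,fy=4,interpolation=cv2.INTER_CUBIC))
```

```text
(no output)
```

View pics/w23z.png

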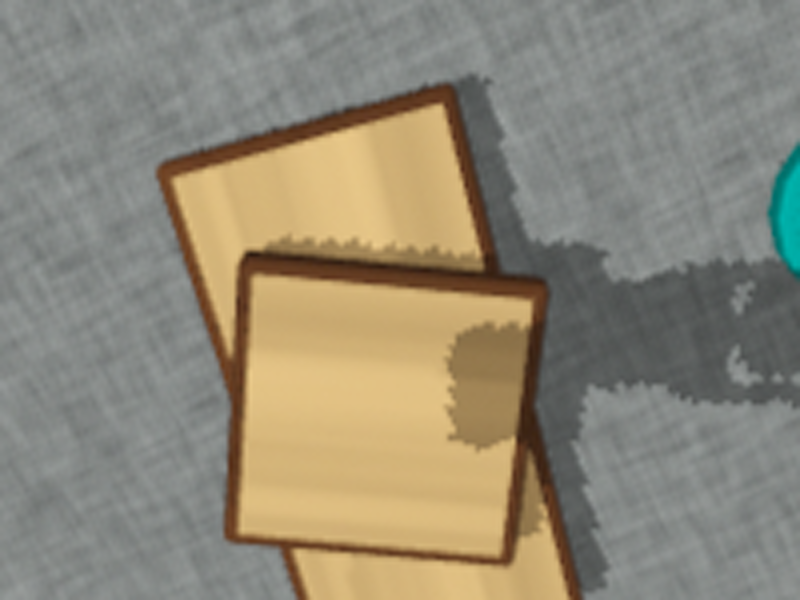

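```bash
cat >> h.py <<'E'
def quad(C,P,z):
    W=np.array([at(C,p,z)[:2] for p in P]); L=[np.linalg.norm(W[i]-W[(i+1)%4]) for i in range(4)]
    A=[np.arctan2(*(W[(i+1)%4]-W[i])[::-1]) for i in range(4)]
    print('centre',W.mean(0).round(1),'sides',np.round(L,1),'ang',np.round(A,3)); return W
E
python3 - <<'E'
from h import *
C=saved('w23')
quad(C,[(220+x/4,90+y/4) for x,y in [(250,272),(535,298),(503,556),(237,534)]],36)
delta([484,-313,0],2.7)
E
```

```text
centre [ 482.5 -316.2] sides [57.9 57.5 57.9 57.7] ang [ 1.038 -0.53  -2.101  2.612]
dp [ -0.8  -1.5 120.3] ang [ 0.0001 -0.      0.0002]
```

Run:
```python
from h import *
delta([482.5,-316.2,20],2.611)
```

```text
dp [ -0.8  -5.  100.3] ang [ 0.0001 -0.      0.0892]
```

```bash
python3 -m creep '[{"dp":[-0.8,-5,30],"angular":[0,0,0.089],"fingers":85},{"dp":[-0.8,-5,65],"angular":[0,0,0.089],"fingers":85},{"dp":[-0.8,-5,90],"angular":[0,0,0.089],"fingers":85},{"dp":[-0.8,-5,90],"angular":[0,0,0.089],"fingers":85},{"dp":[-0.8,-5,90],"angular":[0,0,0.089],"fingers":85}]'
python3 -m creep '[{"dp":[0,0,0],"angular":[0,0,0],"fingers":85},{"dp":[0,0,0],"angular":[0,0,0],"fingers":85},{"dp":[0,0,0],"angular":[0,0,0],"fingers":85}]'
python3 - <<'E'
from h import *
f=shot('wrist','w24');print(np.load('pics/w24.npy'));cv2.imwrite('pics/w24z.png',cv2.resize(f[140:330,200:440],None,fx=3.3,fy=3.3,interpolation=cv2.INTER_CUBIC))
delta([482.5,-316.2,-2],2.611)
E
```

```text
clock: 18.3
eef_pos: [481.6, -316.3, 29.5]
tcp_rot: [3.141, -0.003, 2.61]
contact_force: [-0.1, -0.1, 0.1]
opening: 0.993
clock: 18.55
eef_pos: [483.4, -317.9, 32.0]
tcp_rot: [-3.141, 0.003, 2.61]
contact_force: [-0.2, 0.2, -0.2]
opening: 0.994
[[ 4.83444442e+02 -3.17911308e+02  3.20013186e+01]
 [-3.14143309e+00  2.89879658e-03  2.60996039e+00]]
dp [ 1.6  1.  33.8] ang [-0.0001  0.0026 -0.0011]
```

View pics/w24z.png

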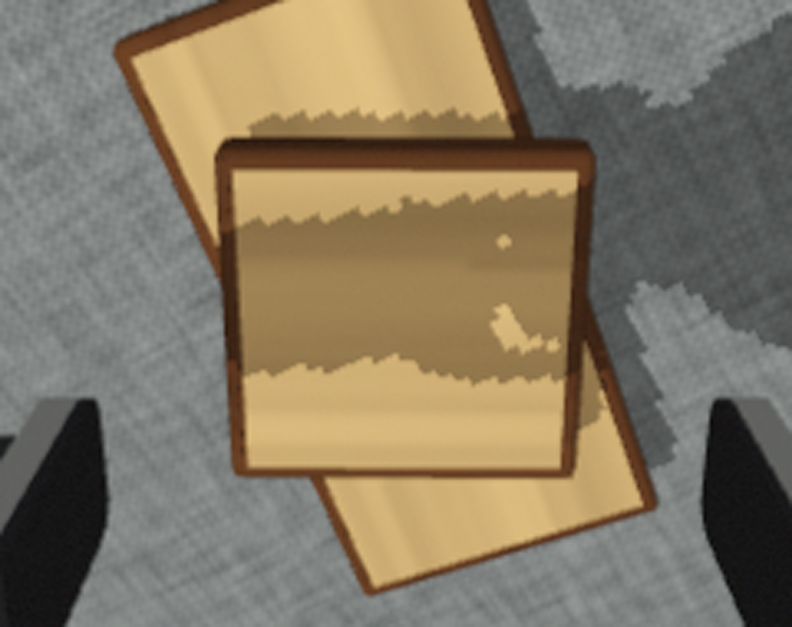

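```bash
python3 -m creep '[{"dp":[1.2,0.6,18],"angular":[0,0,0],"fingers":85},{"dp":[1.2,0.6,33],"angular":[0,0,0],"fingers":85},{"dp":[1.2,0.6,33],"angular":[0,0,0],"fingers":85},{"dp":[1.2,0.6,33],"angular":[0,0,0],"fingers":75},{"dp":[1.2,0.6,33],"angular":[0,0,0],"fingers":75}]' 25
python3 -m creep '[{"dp":[0,0,0],"angular":[0,0,0],"fingers":50},{"dp":[0,0,0],"angular":[0,0,0],"fingers":50},{"dp":[0,0,0],"angular":[0,0,0],"fingers":50},{"dp":[0,0,0],"angular":[0,0,0],"fingers":50}]'
python3 - <<'E'
from h import *
f=shot('wrist','w25');print(np.load('pics/w25.npy'),r.sense()['opening']*85.4);cv2.imwrite('pics/w25z.png',cv2.resize(f[170:360,200:440],None,fx=3.3,fy=3.3,interpolation=cv2.INTER_CUBIC))
E
```

```text
clock: 19.02
eef_pos: [482.1, -316.5, -1.8]
tcp_rot: [-3.142, 0.001, 2.61]
contact_force: [0.0, -0.2, -0.2]
opening: 0.879
clock: 19.35
eef_pos: [482.3, -316.6, -1.4]
tcp_rot: [-3.141, 0.002, 2.61]
contact_force: [-0.8, 0.1, 5.1]
opening: 0.736
[[ 4.82299481e+02 -3.16641741e+02 -1.41713123e+00]
 [-3.14149649e+00  1.82343974e-03  2.60977488e+00]] 62.984656813977594
```

View pics/w25z.png

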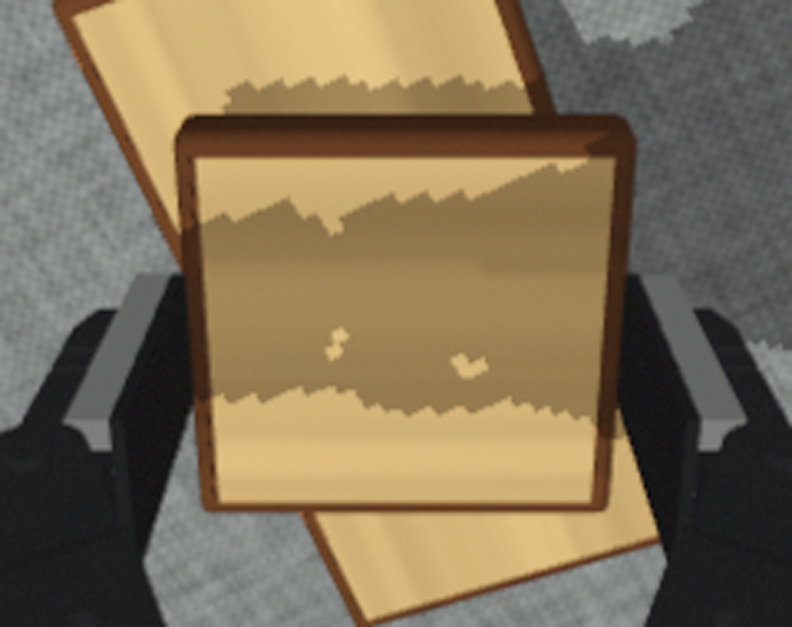

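```bash
python3 -m creep '[{"dp":[0,0,-4],"angular":[0,0,0],"fingers":50},{"dp":[0,0,-12],"angular":[0,0,0],"fingers":50},{"dp":[0,0,-40],"angular":[0,0,0],"fingers":50},{"dp":[0,0,-80],"angular":[0,0,0],"fingers":50},{"dp":[0,0,-92],"angular":[0,0,0],"fingers":50}]'
python3 -m creep '[{"dp":[0,0,0],"angular":[0,0,0],"fingers":50},{"dp":[0,0,0],"angular":[0,0,0],"fingers":50}]'
python3 - <<'E'
from h import *
f=shot('wrist','w26');print(np.load('pics/w26.npy'),r.sense()['opening']*85.4);cv2.imwrite('pics/w26z.png',cv2.resize(f[80:340,180:460],None,fx=2.3,fy=2.3,interpolation=cv2.INTER_CUBIC))
delta([653.8,192.4,91],1.66);delta([653.8,192.4,91],1.66+np.pi/2)
E
```

```text
clock: 19.82
eef_pos: [483.8, -317.6, 94.6]
tcp_rot: [-3.141, 0.006, 2.61]
contact_force: [1.3, -1.1, 0.4]
opening: 0.733
clock: 19.98
eef_pos: [482.1, -316.5, 90.4]
tcp_rot: [-3.141, 0.002, 2.61]
contact_force: [-0.7, 0.3, -1.2]
opening: 0.73
[[ 4.82116002e+02 -3.16524245e+02  9.03859327e+01]
 [-3.14144488e+00  2.45393504e-03  2.60977353e+00]] 62.93398313290152
dp [109.1 525.6  -1.9] ang [0.     0.     0.9498]
dp [109.1 525.6  -1.9] ang [-0.     0.    -0.621]
```

View pics/w26z.png

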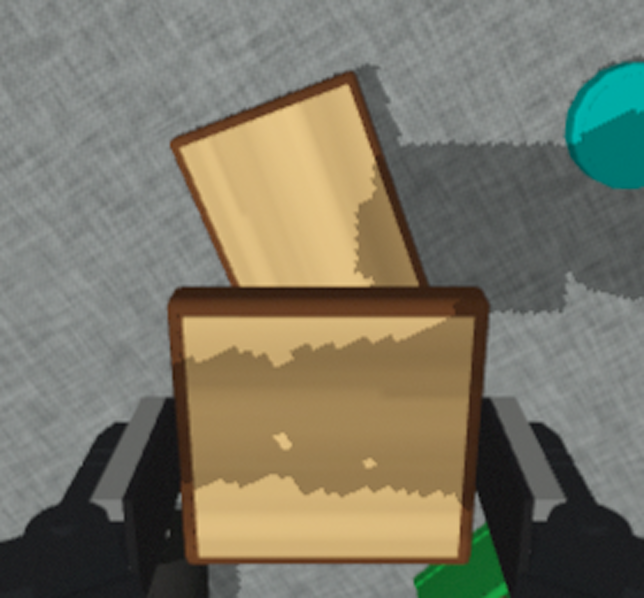

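```bash
python3 -m creep '[{"dp":[6,30,0],"angular":[0,0,0],"fingers":50},{"dp":[14,68,0],"angular":[0,0,0],"fingers":50},{"dp":[22,107,0],"angular":[0,0,0],"fingers":50},{"dp":[30,146,0],"angular":[0,0,0],"fingers":50},{"dp":[38,185,0],"angular":[0,0,0],"fingers":50}]'
python3 -m creep '[{"dp":[8,39,0],"angular":[0,0,0],"fingers":50},{"dp":[16,78,0],"angular":[0,0,0],"fingers":50},{"dp":[24,117,0],"angular":[0,0,0],"fingers":50},{"dp":[32,156,0],"angular":[0,0,0],"fingers":50},{"dp":[40,195,0],"angular":[0,0,0],"fingers":50}]'
python3 -m creep '[{"dp":[8,39,0],"angular":[0,0,-0.12],"fingers":50},{"dp":[16,78,0],"angular":[0,0,-0.24],"fingers":50},{"dp":[24,115,0],"angular":[0,0,-0.36],"fingers":50},{"dp":[29,138,0],"angular":[0,0,-0.48],"fingers":50},{"dp":[31,144,0],"angular":[0,0,-0.6],"fingers":50}]'
python3 -m creep '[{"dp":[0,0,0],"angular":[0,0,-0.021],"fingers":50},{"dp":[0,0,0],"angular":[0,0,-0.021],"fingers":50},{"dp":[0,0,0],"angular":[0,0,-0.021],"fingers":50},{"dp":[0,0,0],"angular":[0,0,-0.021],"fingers":50}]'
cat > m3.py <<'E'
from h import *
f=shot('wrist','w27');a=np.load('pics/w27.npy');print(a);C=saved('w27')
cv2.imwrite('pics/w27z.png',cv2.resize(f[80:340,180:460],None,fx=2.3,fy=2.3,interpolation=cv2.INTER_CUBIC))
for z in (46.5,48):print(fit('square_pot',[(f,C)],(653.8,192.4,z,.09),(1,1,0,1),(8,8,0,.15)))
delta([653.8,192.4,50],1.66+np.pi/2)
E
python3 m3.py
```

```text
clock: 20.45
eef_pos: [541.6, -135.5, 87.4]
tcp_rot: [-3.141, -0.003, 2.609]
contact_force: [0.4, -0.5, -0.2]
opening: 0.736
clock: 20.87
eef_pos: [606.0, 52.9, 87.3]
tcp_rot: [-3.14, -0.003, 2.61]
contact_force: [0.5, -0.9, -0.8]
opening: 0.733
clock: 21.28
eef_pos: [653.2, 194.7, 87.0]
tcp_rot: [3.141, -0.002, -3.065]
contact_force: [-0.1, -0.3, -0.8]
opening: 0.738
clock: 21.62
eef_pos: [652.7, 189.5, 88.5]
tcp_rot: [-3.141, -0.001, -3.056]
contact_force: [0.9, -0.2, -1.6]
opening: 0.737
[[ 6.52690767e+02  1.89470447e+02  8.85444350e+01]
 [-3.14114261e+00 -1.36919280e-03 -3.05625115e+00]]
(array([6.53850301e+02, 1.92503311e+02, 4.65000000e+01, 8.64271936e-02]), np.float64(2.3582334518432617))
(array([6.53465055e+02, 1.92527132e+02, 4.80000000e+01, 8.64781869e-02]), np.float64(2.3427202701568604))
dp [-1.1  2.8 38.8] ang [-0.0003 -0.0008 -0.0034]
```

View pics/w27z.png

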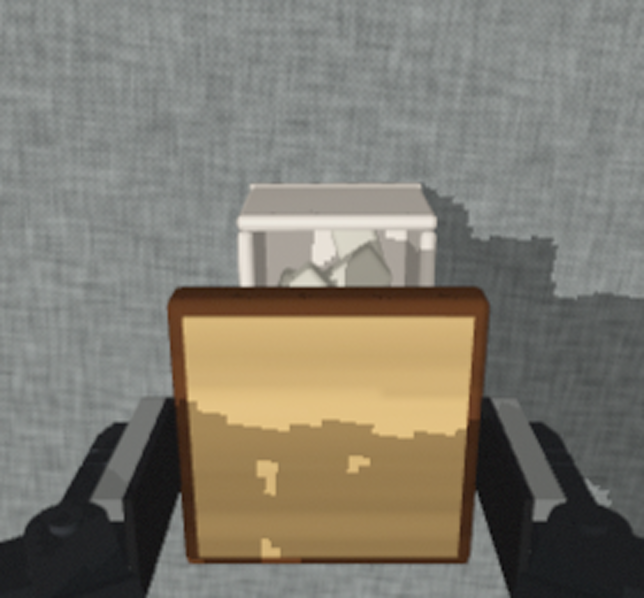

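Run:
```python
from h import *
C=saved('w27');s=np.load('pics/w27.npy')[0]
for dz in (35.5,37.4):
  W=quad(C,[(180+x/2.3,80+y/2.3) for x,y in [(182,318),(475,318),(460,560),(197,560)]],s[2]+dz); print(W.mean(0)-s[:2])
```

```text
centre [654.6 190.6] sides [58.  58.4 58.8 58.4] ang [ 1.657  0.093 -1.484 -3.062]
[1.95302379 1.10519083]
centre [653.5 190.5] sides [57.2 57.6 58.  57.6] ang [ 1.657  0.093 -1.484 -3.062]
[0.76230291 1.00117997]
```

```bash
python3 -m creep '[{"dp":[0.1,2,22],"angular":[0,0,0],"fingers":50},{"dp":[0.1,2,44],"angular":[0,0,0],"fingers":50},{"dp":[0.1,2,44],"angular":[0,0,0],"fingers":50},{"dp":[0.1,2,44],"angular":[0,0,0],"fingers":50},{"dp":[0.1,2,44],"angular":[0,0,0],"fingers":50}]'
python3 -m creep '[{"dp":[0,0,0],"angular":[0,0,0],"fingers":50},{"dp":[0,0,0],"angular":[0,0,0],"fingers":50},{"dp":[0,0,0],"angular":[0,0,0],"fingers":50}]'
python3 - <<'E'
from h import *
f=shot('wrist','w28');a=np.load('pics/w28.npy');print(a)
cv2.imwrite('pics/w28z.png',cv2.resize(f[120:340,180:460],None,fx=2.5,fy=2.5,interpolation=cv2.INTER_CUBIC))
delta([652.7,191.6,22],-3.055)
E
```

```text
clock: 22.08
eef_pos: [653.6, 192.4, 46.2]
tcp_rot: [3.141, 0.001, -3.054]
contact_force: [1.1, -0.4, 0.2]
opening: 0.738
clock: 22.33
eef_pos: [653.7, 192.9, 46.3]
tcp_rot: [3.141, 0.002, -3.053]
contact_force: [-0.4, -0.4, 0.1]
opening: 0.734
[[ 6.53691907e+02  1.92879564e+02  4.63118274e+01]
 [ 3.14128830e+00  1.55638007e-03 -3.05258813e+00]]
dp [ 1.  -1.2 24.1] ang [0.0002 0.0012 0.0025]
```

View pics/w28z.png

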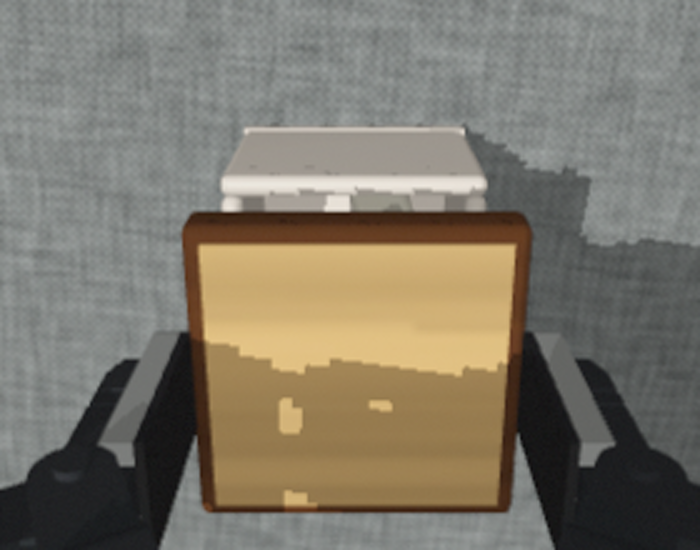

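```bash
python3 -m creep '[{"dp":[0.7,-0.8,8],"angular":[0,0,0],"fingers":50},{"dp":[0.7,-0.8,16],"angular":[0,0,0],"fingers":50},{"dp":[0.7,-0.8,23],"angular":[0,0,0],"fingers":50},{"dp":[0.7,-0.8,24],"angular":[0,0,0],"fingers":50},{"dp":[0.7,-0.8,24],"angular":[0,0,0],"fingers":50}]'
python3 -m creep '[{"dp":[0,0,0],"angular":[0,0,0],"fingers":50},{"dp":[0,0,0],"angular":[0,0,0],"fingers":50},{"dp":[0,0,0],"angular":[0,0,0],"fingers":50}]'
python3 - <<'E'
from h import *
f=shot('wrist','w29');a=np.load('pics/w29.npy');print(a)
cv2.imwrite('pics/w29z.png',cv2.resize(f[120:340,180:460],None,fx=2.5,fy=2.5,interpolation=cv2.INTER_CUBIC))
E
```

```text
clock: 22.8
eef_pos: [651.9, 191.7, 20.1]
tcp_rot: [-3.141, -0.001, -3.052]
contact_force: [-0.5, -0.7, 0.2]
opening: 0.733
clock: 23.05
eef_pos: [652.3, 191.9, 20.8]
tcp_rot: [-3.142, -0.0, -3.052]
contact_force: [-0.9, 0.8, -1.3]
opening: 0.736
[[ 6.52258219e+02  1.91878742e+02  2.08106602e+01]
 [-3.14150820e+00 -4.13075784e-04 -3.05231270e+00]]
```

View pics/w29z.png

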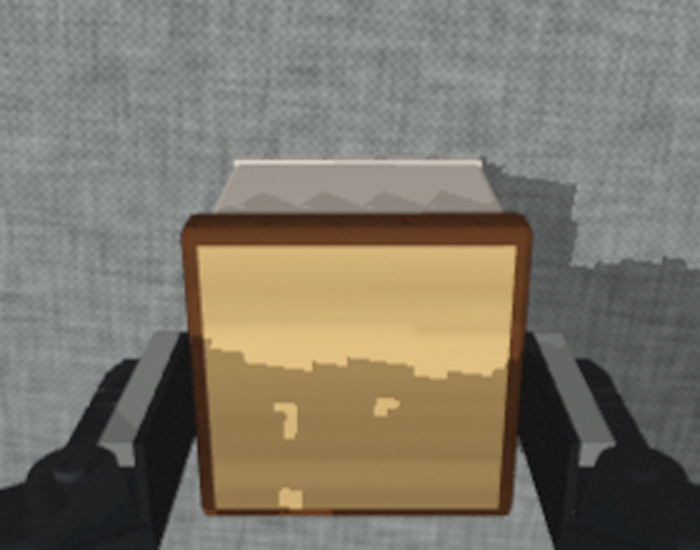

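```bash
python3 -m creep '[{"dp":[0,0,0.8],"angular":[0,0,0],"fingers":50},{"dp":[0,0,0.8],"angular":[0,0,0],"fingers":50},{"dp":[0,0,0.8],"angular":[0,0,0],"fingers":82},{"dp":[0,0,0.8],"angular":[0,0,0],"fingers":82},{"dp":[0,0,0.8],"angular":[0,0,0],"fingers":82}]'
python3 -m creep '[{"dp":[0,0,-15],"angular":[0,0,0],"fingers":85},{"dp":[0,0,-40],"angular":[0,0,0],"fingers":85},{"dp":[0,0,-75],"angular":[0,0,0],"fingers":85},{"dp":[0,0,-98],"angular":[0,0,0],"fingers":85}]'
python3 - <<'E'
from h import *
f=shot('wrist','w30');cv2.imwrite('pics/w30z.png',cv2.resize(f[120:280,220:420],None,fx=4,fy=4,interpolation=cv2.INTER_CUBIC))
E
```

```text
clock: 23.52
eef_pos: [652.5, 191.9, 20.5]
tcp_rot: [3.142, 0.0, -3.052]
contact_force: [0.2, 1.2, 0.1]
opening: 0.957
clock: 23.85
eef_pos: [653.3, 192.2, 122.2]
tcp_rot: [3.141, 0.002, -3.052]
contact_force: [1.2, 0.2, 1.5]
opening: 0.996
```

View pics/w30z.png

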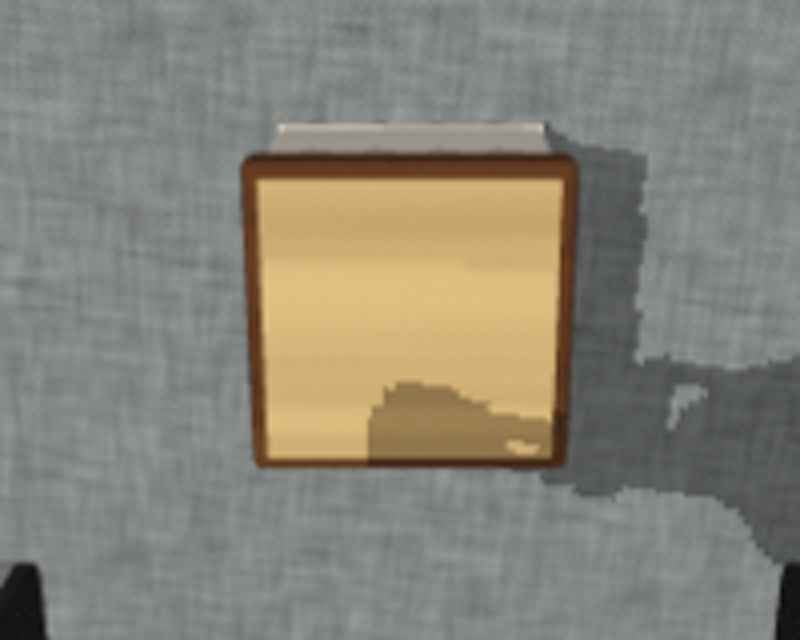

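Run:
```python
from h import *
delta([484,-316,118],2.965)
```

```text
dp [ 216.6 -491.6    6.2] ang [0.0029 0.0084 0.2658]
```

```bash
python3 -m creep '[{"dp":[12,-27,0],"angular":[0,0,0],"fingers":85},{"dp":[28,-64,0],"angular":[0,0,0],"fingers":85},{"dp":[44,-101,0],"angular":[0,0,0],"fingers":85},{"dp":[60,-137,0],"angular":[0,0,0],"fingers":85},{"dp":[76,-173,0],"angular":[0,0,0],"fingers":85}]'
python3 -m creep '[{"dp":[16,-37,0],"angular":[0,0,0],"fingers":85},{"dp":[32,-74,0],"angular":[0,0,0],"fingers":85},{"dp":[48,-110,0],"angular":[0,0,0],"fingers":85},{"dp":[64,-146,0],"angular":[0,0,0],"fingers":85},{"dp":[80,-182,0],"angular":[0,0,0],"fingers":85}]'
python3 -m creep '[{"dp":[16,-37,0],"angular":[0,0,0.1],"fingers":85},{"dp":[32,-74,0],"angular":[0,0,0.2],"fingers":85},{"dp":[48,-110,0],"angular":[0,0,0.266],"fingers":85},{"dp":[60,-136,0],"angular":[0,0,0.266],"fingers":85},{"dp":[60,-136,0],"angular":[0,0,0.266],"fingers":85}]'
python3 -m creep '[{"dp":[0,0,0],"angular":[0,0,0],"fingers":85},{"dp":[0,0,0],"angular":[0,0,0],"fingers":85},{"dp":[0,0,0],"angular":[0,0,0],"fingers":85},{"dp":[0,0,0],"angular":[0,0,0],"fingers":85}]'
python3 - <<'E'
from h import *
f=shot('wrist','w31');print(np.load('pics/w31.npy'))
cv2.imwrite('pics/w31z.png',cv2.resize(f[80:280,200:440],None,fx=3.3,fy=3,interpolation=cv2.INTER_CUBIC))
p2,s=fit('long_lid',[(f,saved('w31'))],(484,-316,18,-.177),(1,1,0,1),(12,12,0,.2));print(p2,s)
E
```

```text
clock: 24.32
eef_pos: [591.5, 11.4, 119.5]
tcp_rot: [-3.141, 0.001, -3.052]
contact_force: [1.5, -0.1, 0.3]
opening: 0.995
clock: 24.73
eef_pos: [528.1, -177.4, 119.6]
tcp_rot: [-3.141, 0.001, -3.052]
contact_force: [-0.1, 0.4, -0.5]
opening: 0.997
clock: 25.15
eef_pos: [479.7, -321.3, 119.6]
tcp_rot: [-3.139, 0.002, 2.961]
contact_force: [-0.1, -0.0, 0.6]
opening: 0.99
clock: 25.48
eef_pos: [481.5, -315.3, 118.6]
tcp_rot: [3.141, 0.0, 2.966]
contact_force: [-0.1, -0.0, -0.4]
opening: 0.996
[[ 4.81484324e+02 -3.15321271e+02  1.18624955e+02]
 [ 3.14149017e+00  8.38285499e-05  2.96636601e+00]]
[ 4.84654575e+02 -3.14097358e+02  1.80000000e+01 -1.75032032e-01] 3.2450852394104004
```

View pics/w31z.png

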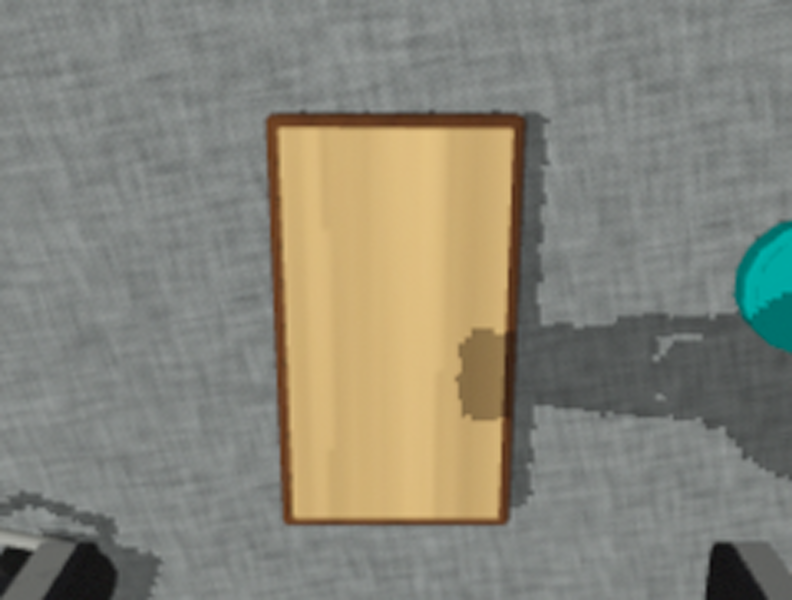

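Run:
```python
from h import *
C=saved('w31')
W=quad(C,[(200+x/3.3,80+y/3) for x,y in [(278,127),(515,127),(502,519),(292,519)]],18)
delta([W.mean(0)[0],W.mean(0)[1],18],-0.175+np.pi)
for nm in ('w1','w2','w3','w8','w26'): pass
print(proj(cam('top'),[[*W.mean(0),18]]))
```

```text
centre [ 485.2 -317.2] sides [ 59.5 121.5  60.5 121.6] ang [ 1.396 -0.171 -1.745  2.962]
dp [ -3.9  -1.2 100.6] ang [ 0.0001  0.0001 -0.0002]
[[432.53638376 228.00331659]]
```

```bash
python3 -m creep '[{"dp":[-3.9,-1.2,35],"angular":[0,0,0],"fingers":85},{"dp":[-3.9,-1.2,75],"angular":[0,0,0],"fingers":85},{"dp":[-3.9,-1.2,105],"angular":[0,0,0],"fingers":85},{"dp":[-3.9,-1.2,105],"angular":[0,0,0],"fingers":85},{"dp":[-3.9,-1.2,105],"angular":[0,0,0],"fingers":85}]' 40
python3 -m creep '[{"dp":[0,0,0],"angular":[0,0,0],"fingers":85},{"dp":[0,0,0],"angular":[0,0,0],"fingers":85},{"dp":[0,0,0],"angular":[0,0,0],"fingers":85}]'
python3 - <<'E'
from h import *
f=shot('wrist','w32');print(np.load('pics/w32.npy'))
cv2.imwrite('pics/w32z.png',cv2.resize(f[100:360,160:480],None,fx=2.3,fy=2.3,interpolation=cv2.INTER_CUBIC))
delta([485.2,-317.2,-19],-.175+np.pi)
E
```

```text
clock: 25.95
eef_pos: [483.9, -316.9, 12.5]
tcp_rot: [3.14, -0.003, 2.966]
contact_force: [0.1, -0.3, 0.1]
opening: 0.994
clock: 26.2
eef_pos: [486.1, -319.0, 15.5]
tcp_rot: [-3.14, 0.003, 2.965]
contact_force: [0.0, -0.8, -0.0]
opening: 0.993
[[ 4.86055724e+02 -3.19048552e+02  1.55236991e+01]
 [-3.14023055e+00  3.16136514e-03  2.96499663e+00]]
dp [ 1.   1.7 34.3] ang [-0.0012  0.0028 -0.0017]
```

View pics/w32z.png

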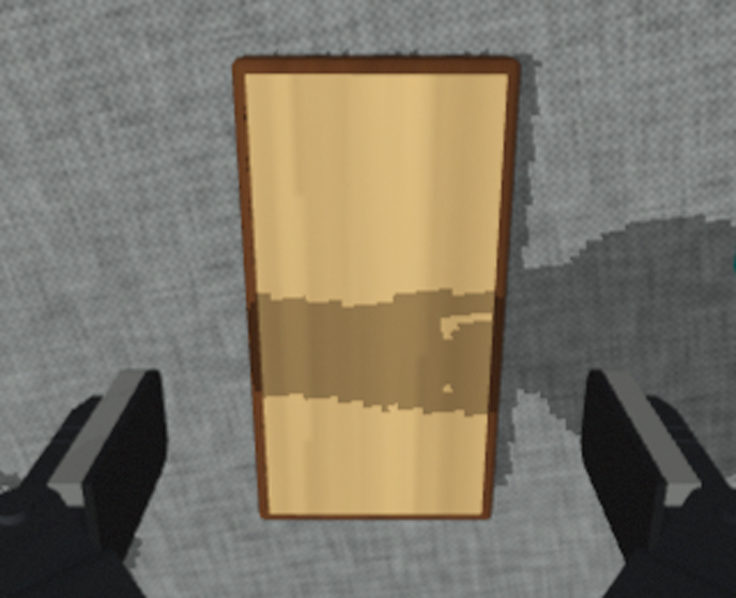

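```bash
python3 -m creep '[{"dp":[0.7,1.4,12],"angular":[0,0,0],"fingers":85},{"dp":[0.7,1.4,22],"angular":[0,0,0],"fingers":85},{"dp":[0.7,1.4,30],"angular":[0,0,0],"fingers":85},{"dp":[0.7,1.4,33],"angular":[0,0,0],"fingers":85},{"dp":[0.7,1.4,33],"angular":[0,0,0],"fingers":85}]' 40
python3 -m creep '[{"dp":[0,0,0],"angular":[0,0,0],"fingers":72},{"dp":[0,0,0],"angular":[0,0,0],"fingers":72}]'
```

```text
clock: 26.67
eef_pos: [483.3, -316.2, -21.1]
tcp_rot: [3.141, -0.002, 2.965]
contact_force: [0.0, -0.8, -0.7]
opening: 0.995
clock: 26.83
eef_pos: [484.3, -316.9, -19.6]
tcp_rot: [-3.142, 0.0, 2.965]
contact_force: [0.5, -0.0, 0.3]
opening: 0.842
```

```bash
python3 -m creep '[{"dp":[0,0,0],"angular":[0,0,0],"fingers":52},{"dp":[0,0,0],"angular":[0,0,0],"fingers":52},{"dp":[0,0,0],"angular":[0,0,0],"fingers":52},{"dp":[0,0,0],"angular":[0,0,0],"fingers":52}]' 40
python3 - <<'E'
from h import *
f=shot('wrist','w33');print(np.load('pics/w33.npy'),r.sense()['opening']*85.4)
cv2.imwrite('pics/w33z.png',cv2.resize(f[100:360,160:480],None,fx=2.3,fy=2.3,interpolation=cv2.INTER_CUBIC))
E
```

```text
clock: 27.17
eef_pos: [484.5, -317.0, -18.7]
tcp_rot: [-3.141, 0.001, 2.965]
contact_force: [-0.7, 1.0, 5.3]
opening: 0.748
[[ 4.84451831e+02 -3.16990937e+02 -1.87453830e+01]
 [-3.14127761e+00  6.47953639e-04  2.96478754e+00]] 63.467200905549156
```

View pics/w33z.png

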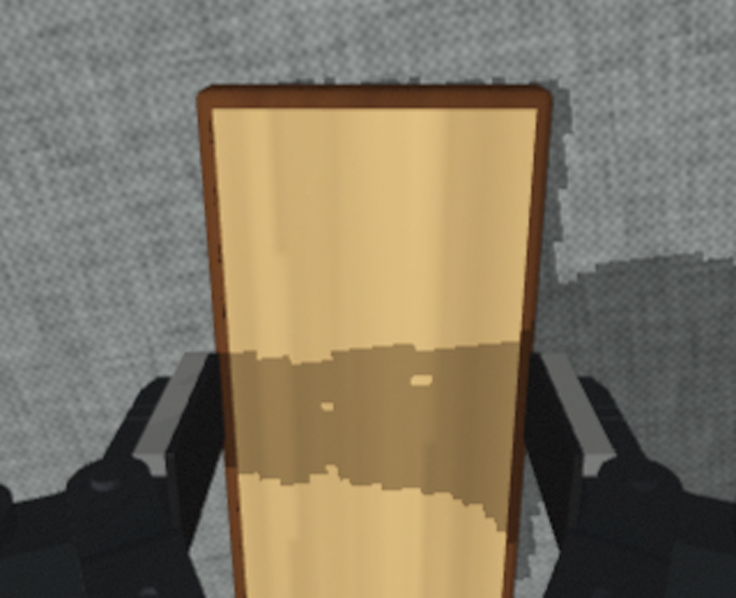

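```bash
python3 -m creep '[{"dp":[0,0,-4],"angular":[0,0,0],"fingers":52},{"dp":[0,0,-10],"angular":[0,0,0],"fingers":52},{"dp":[0,0,-25],"angular":[0,0,0],"fingers":52},{"dp":[0,0,-55],"angular":[0,0,0],"fingers":52},{"dp":[0,0,-85],"angular":[0,0,0],"fingers":52}]'
python3 -m creep '[{"dp":[0,0,0],"angular":[0,0,0],"fingers":52},{"dp":[0,0,0],"angular":[0,0,0],"fingers":52}]'
python3 - <<'E'
from h import *
f=shot('wrist','w34');g=shot('side','s34');print(np.load('pics/w34.npy'),r.sense()['opening']*85.4)
cv2.imwrite('pics/w34z.png',np.hstack([cv2.resize(f[80:400,160:480],(400,400)),cv2.resize(g[200:320,280:400],(400,400),interpolation=cv2.INTER_CUBIC)]))
delta([639.6,-158.9,68],.42+np.pi)
E
```

```text
clock: 27.63
eef_pos: [483.4, -316.2, 66.0]
tcp_rot: [3.141, -0.002, 2.965]
contact_force: [0.1, -0.7, -1.2]
opening: 0.748
clock: 27.8
eef_pos: [485.6, -317.6, 67.6]
tcp_rot: [-3.14, 0.004, 2.965]
contact_force: [0.1, -0.3, -1.6]
opening: 0.745
[[ 4.85575104e+02 -3.17649126e+02  6.76097805e+01]
 [-3.13991522e+00  3.97066859e-03  2.96479091e+00]] 63.90366892289079
dp [-125.7  182.6   -2.9] ang [ 3.000e-04 -4.000e-04 -5.968e-01]
```

View pics/w34z.png

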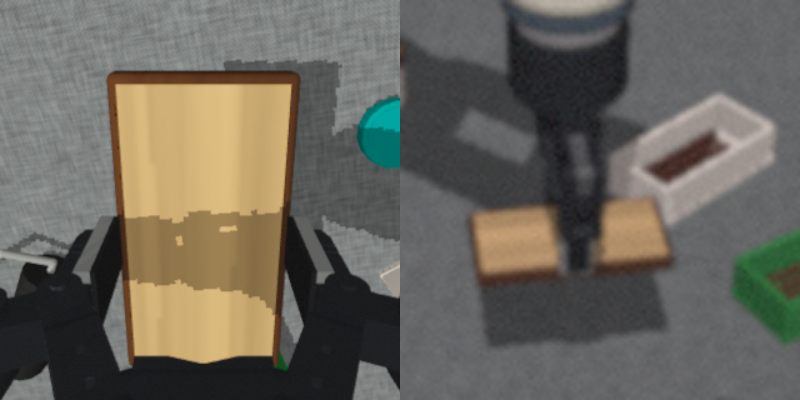

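```bash
python3 -m creep '[{"dp":[-15,22,0],"angular":[0,0,-0.1],"fingers":52},{"dp":[-37,53,0],"angular":[0,0,-0.2],"fingers":52},{"dp":[-60,86,0],"angular":[0,0,-0.3],"fingers":52},{"dp":[-83,120,0],"angular":[0,0,-0.4],"fingers":52},{"dp":[-104,151,0],"angular":[0,0,-0.5],"fingers":52}]'
python3 - <<'E'
from h import *
delta([639.6,-158.9,68],.42+np.pi)
E
```

```text
clock: 28.32
eef_pos: [613.3, -184.5, 63.7]
tcp_rot: [3.14, -0.002, -2.814]
contact_force: [0.2, -0.4, -0.2]
opening: 0.746
dp [-33.1  15.8  -4.4] ang [ 0.0017 -0.0019 -0.0922]
```

```bash
python3 -m creep '[{"dp":[-16,8,-2],"angular":[0,0,-0.05],"fingers":52},{"dp":[-28,14,-3],"angular":[0,0,-0.096],"fingers":52},{"dp":[-28,14,-3],"angular":[0,0,-0.096],"fingers":52},{"dp":[-28,14,-3],"angular":[0,0,-0.096],"fingers":52},{"dp":[-28,14,-3],"angular":[0,0,-0.096],"fingers":52}]'
python3 -m creep '[{"dp":[0,0,0],"angular":[0,0,0],"fingers":52},{"dp":[0,0,0],"angular":[0,0,0],"fingers":52},{"dp":[0,0,0],"angular":[0,0,0],"fingers":52}]'
cat > m4.py <<'E'
from h import *
f=shot('wrist','w35');print(np.load('pics/w35.npy'));C=saved('w35')
cv2.imwrite('pics/w35z.png',cv2.resize(f[60:380,140:500],None,fx=1.9,fy=1.8,interpolation=cv2.INTER_CUBIC))
for v in ('w2','w3','w15'):
  for z in (36,): print(v,fit('long_pot',[(img(v),saved(v))],(639.6,-158.9,z,.42),(1,1,0,1),(8,8,0,.15)))
print('both',fit('long_pot',[(img(v),saved(v)) for v in('w2','w3')],(639.6,-158.9,36,.42),(1,1,0,1),(8,8,0,.15)))
delta([639.6,-158.9,68],.42+np.pi)
E
python3 m4.py
```

```text
clock: 28.73
eef_pos: [633.8, -164.5, 67.1]
tcp_rot: [3.14, -0.002, -2.724]
contact_force: [-0.2, -0.4, -1.3]
opening: 0.742
clock: 28.98
eef_pos: [634.7, -165.0, 68.3]
tcp_rot: [3.141, -0.0, -2.724]
contact_force: [-0.3, 0.5, -1.2]
opening: 0.742
[[ 6.34683650e+02 -1.64960034e+02  6.83067336e+01]
 [ 3.14142797e+00 -2.70299577e-04 -2.72381558e+00]]
w2 (array([ 6.38879480e+02, -1.58332071e+02,  3.60000000e+01,  4.11424836e-01]), np.float64(2.9773025512695312))
w3 (array([ 6.38752159e+02, -1.59310440e+02,  3.60000000e+01,  4.27283890e-01]), np.float64(3.485475540161133))
w15 (array([ 6.38575881e+02, -1.59942938e+02,  3.60000000e+01,  4.22782660e-01]), np.float64(3.564011812210083))
both (array([ 6.38886408e+02, -1.59063296e+02,  3.60000000e+01,  4.23695465e-01]), np.float64(3.2019734382629395))
dp [-6.8  3.5  0.4] ang [ 0.0001 -0.0001 -0.002 ]
```

View pics/w35z.png

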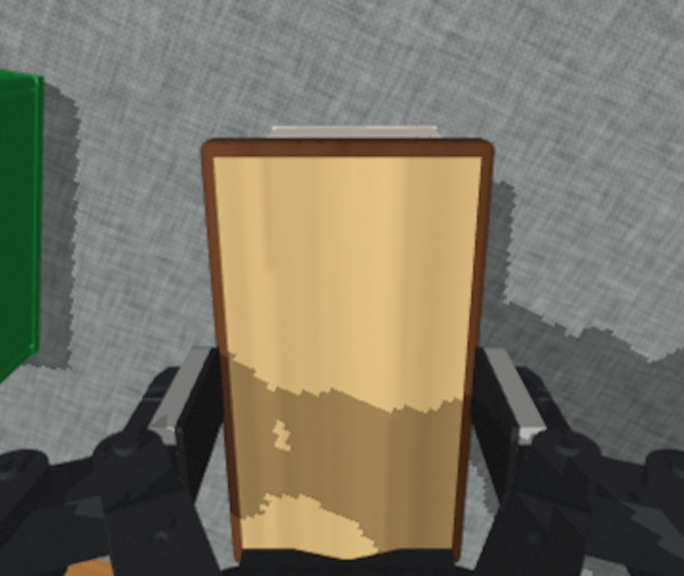

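Run:
```python
from h import *
C=saved('w35');s=np.load('pics/w35.npy');R=Ro.from_euler('xyz',s[1])
for dz in (36,37):
  for P in ((348.5,157),(213,157),(484,157),(349,540)):
    X=at(C,(140+P[0]/1.9,60+P[1]/1.8),s[0][2]+dz); print(dz,R.inv().apply(X-s[0]).round(2))
```

```text
36 [ 59.57   1.01 -35.98]
36 [ 59.55 -29.03 -35.99]
36 [ 59.6   31.04 -35.98]
36 [-54.86   1.36 -36.01]
37 [ 59.75   1.01 -36.98]
37 [ 59.73 -28.81 -36.99]
37 [ 59.77  30.81 -36.98]
37 [-53.84   1.36 -37.01]
```

```bash
python3 - <<'E'
from h import *
delta([638.6,-160.4,33],.423+np.pi)
E
python3 -m creep '[{"dp":[-3,1.5,10],"angular":[0,0,-0.005],"fingers":52},{"dp":[-5.4,2.6,22],"angular":[0,0,-0.005],"fingers":52},{"dp":[-5.4,2.6,34],"angular":[0,0,-0.005],"fingers":52},{"dp":[-5.4,2.6,34],"angular":[0,0,-0.005],"fingers":52},{"dp":[-5.4,2.6,34],"angular":[0,0,-0.005],"fingers":52}]'
python3 -m creep '[{"dp":[0,0,0],"angular":[0,0,0],"fingers":52},{"dp":[0,0,0],"angular":[0,0,0],"fingers":52},{"dp":[0,0,0],"angular":[0,0,0],"fingers":52}]'
python3 - <<'E'
from h import *
f=shot('wrist','w36');print(np.load('pics/w36.npy'))
cv2.imwrite('pics/w36z.png',cv2.resize(f[60:380,140:500],None,fx=1.9,fy=1.8,interpolation=cv2.INTER_CUBIC))
delta([638.6,-160.4,10],.423+np.pi)
E
```

```text
dp [-5.3  2.5 35.4] ang [ 0.0001 -0.0001 -0.005 ]
clock: 29.45
eef_pos: [637.9, -159.3, 32.6]
tcp_rot: [3.14, -0.002, -2.717]
contact_force: [0.5, -0.5, 0.3]
opening: 0.744
clock: 29.7
eef_pos: [639.5, -159.8, 34.9]
tcp_rot: [-3.141, 0.001, -2.717]
contact_force: [-0.8, -1.0, -1.2]
opening: 0.743
[[ 6.39539938e+02 -1.59796985e+02  3.49088574e+01]
 [-3.14102580e+00  6.79399176e-04 -2.71739552e+00]]
dp [ 1.1 -0.2 24.9] ang [-0.0005  0.0007  0.0012]
```

View pics/w36z.png

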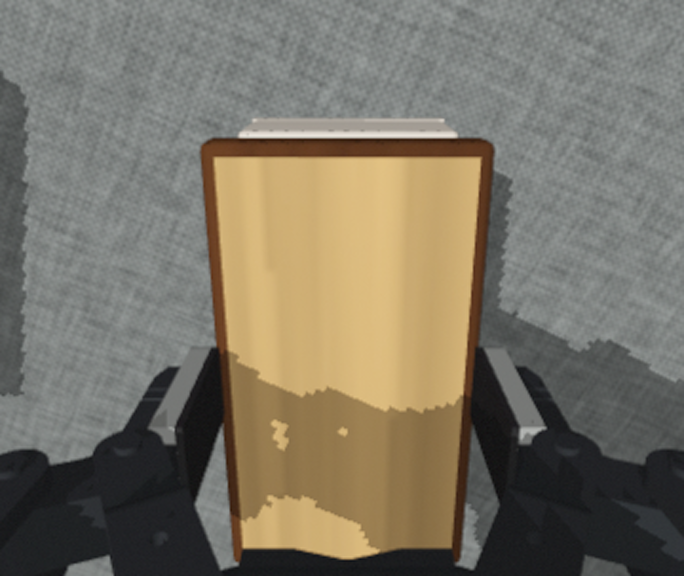

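Run:
```python
from h import *
C=saved('w36');s=np.load('pics/w36.npy');R=Ro.from_euler('xyz',s[1])
for z in (35,36):
  for y in (129,132):
    X=at(C,(140+348/1.9,60+y/1.8),z); print(z,y,R.inv().apply(X-s[0]).round(2))
```

```text
35 129 [61.54  0.96 -0.13]
35 132 [60.68  0.96 -0.13]
36 129 [61.67  0.96 -1.13]
36 132 [60.81  0.96 -1.13]
```

```bash
python3 -m creep '[{"dp":[0.4,0,8],"angular":[0,0,0],"fingers":52},{"dp":[0.4,0,16],"angular":[0,0,0],"fingers":52},{"dp":[0.4,0,22],"angular":[0,0,0],"fingers":52},{"dp":[0.4,0,24],"angular":[0,0,0],"fingers":52},{"dp":[0.4,0,24],"angular":[0,0,0],"fingers":52}]'
python3 -m creep '[{"dp":[0,0,0],"angular":[0,0,0],"fingers":52},{"dp":[0,0,0],"angular":[0,0,0],"fingers":52},{"dp":[0,0,0],"angular":[0,0,0],"fingers":52}]'
python3 - <<'E'
from h import *
f=shot('wrist','w37');print(np.load('pics/w37.npy'))
cv2.imwrite('pics/w37z.png',cv2.resize(f[60:380,140:500],None,fx=1.9,fy=1.8,interpolation=cv2.INTER_CUBIC))
E
```

```text
clock: 30.17
eef_pos: [638.2, -159.7, 9.6]
tcp_rot: [3.141, -0.001, -2.717]
contact_force: [1.2, -0.3, -1.0]
opening: 0.747
clock: 30.42
eef_pos: [638.8, -159.8, 10.3]
tcp_rot: [3.142, -0.0, -2.717]
contact_force: [0.4, 0.0, -1.3]
opening: 0.749
[[ 6.38787575e+02 -1.59818005e+02  1.02623247e+01]
 [ 3.14158340e+00 -6.93053712e-06 -2.71738557e+00]]
```

View pics/w37z.png

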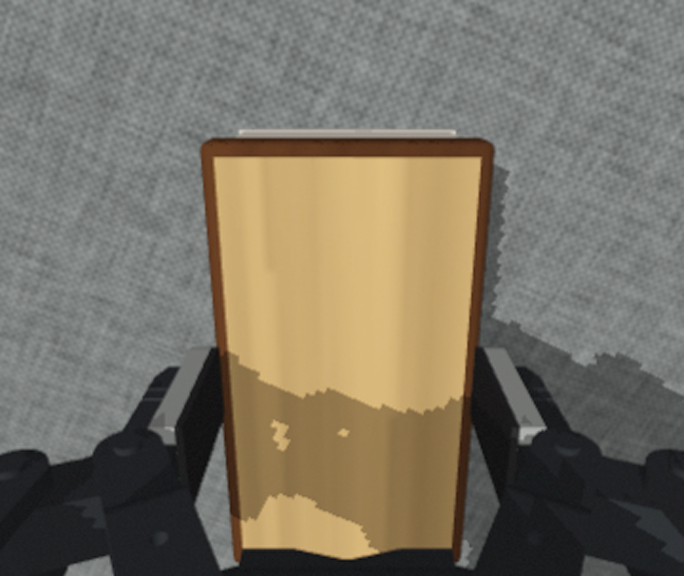

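Still no contact; lower another 1.5 mm, release, lift.

```bash
python3 -m creep '[{"dp":[0,0,1.5],"angular":[0,0,0],"fingers":52},{"dp":[0,0,1.5],"angular":[0,0,0],"fingers":52},{"dp":[0,0,1.5],"angular":[0,0,0],"fingers":82},{"dp":[0,0,1.5],"angular":[0,0,0],"fingers":82},{"dp":[0,0,1.5],"angular":[0,0,0],"fingers":82}]'
python3 -m creep '[{"dp":[0,0,-15],"angular":[0,0,0],"fingers":85},{"dp":[0,0,-40],"angular":[0,0,0],"fingers":85},{"dp":[0,0,-75],"angular":[0,0,0],"fingers":85},{"dp":[0,0,-110],"angular":[0,0,0],"fingers":85},{"dp":[0,0,-140],"angular":[0,0,0],"fingers":85}]'
python3 -m creep '[{"dp":[0,0,0],"angular":[0,0,0],"fingers":85},{"dp":[0,0,0],"angular":[0,0,0],"fingers":85},{"dp":[0,0,0],"angular":[0,0,0],"fingers":85}]'
python3 - <<'E'
from h import *
f=shot('wrist','w38');print(np.load('pics/w38.npy'))
cv2.imwrite('pics/w38z.png',cv2.resize(f[60:260,200:440],None,fx=3.3,fy=3,interpolation=cv2.INTER_CUBIC))
for n in('side','top'): shot(n,n+'9')
E
```

```text
clock: 30.88
eef_pos: [638.8, -159.9, 8.9]
tcp_rot: [-3.141, 0.0, -2.717]
contact_force: [-0.1, 0.7, 0.0]
opening: 0.958
clock: 31.3
eef_pos: [639.0, -159.9, 151.0]
tcp_rot: [-3.141, 0.001, -2.717]
contact_force: [0.6, -0.3, 0.0]
opening: 0.999
clock: 31.55
eef_pos: [638.3, -159.7, 148.3]
tcp_rot: [3.141, -0.001, -2.717]
contact_force: [-0.8, 1.4, -0.6]
opening: 0.999
[[ 6.38257125e+02 -1.59712693e+02  1.48282104e+02]
 [ 3.14118606e+00 -5.61483701e-04 -2.71732818e+00]]
```

View pics/w38z.png

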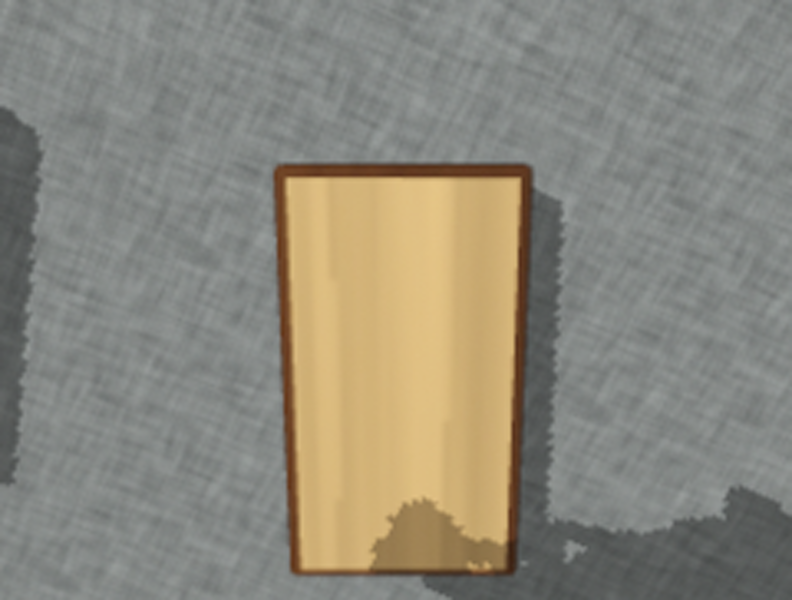

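View pics/side9.png

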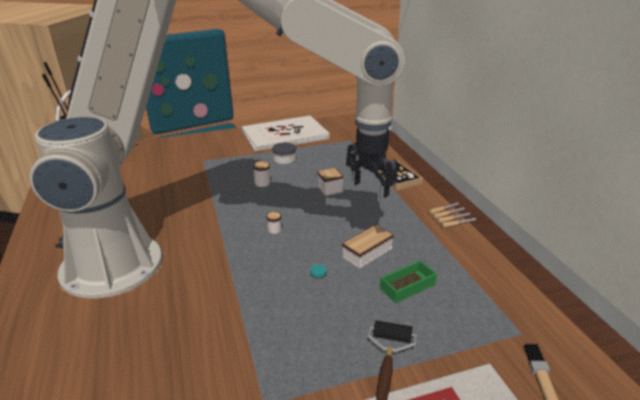

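View pics/top9.png

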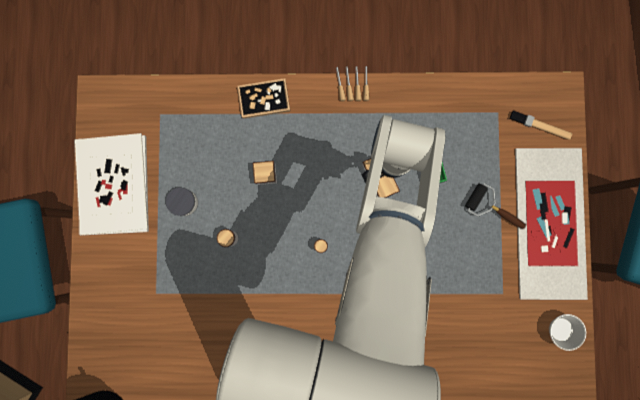

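Run:
```python
from h import *
C=saved('w38')
quad(C,[(200+x/3.3,60+y/3) for x,y in [(285,178),(522,178),(511,570),(299,570)]],46)
g=img('side9');c=lambda x,y:cv2.resize(g[y:y+60,x:x+80],(400,300),interpolation=cv2.INTER_CUBIC)
cv2.imwrite('pics/s9z.png',np.vstack([np.hstack([c(330,215),c(290,150)]),np.hstack([c(222,145),c(235,195)])]))
```

```text
centre [ 639.7 -158.3] sides [ 59.7 121.4  61.2 121.5] ang [ 1.996  0.435 -1.146 -2.72 ]
```

View pics/s9z.png

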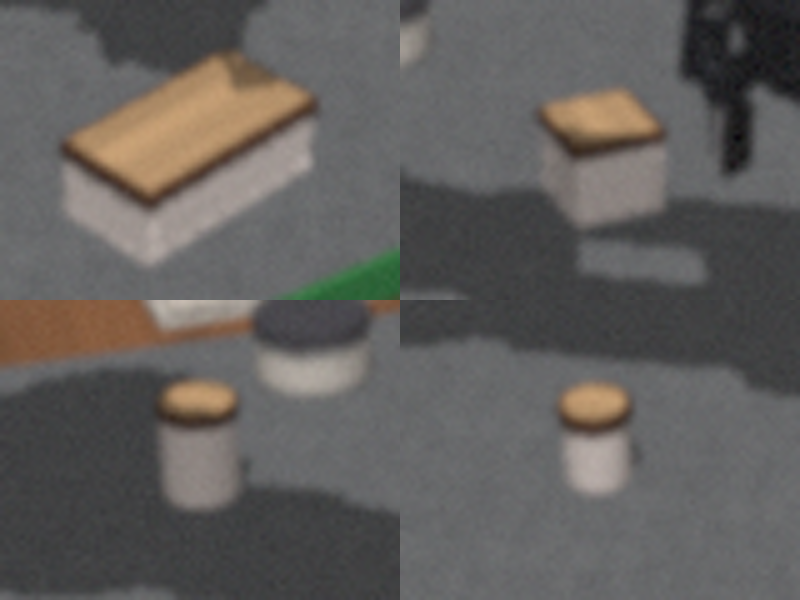

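```bash
python3 -c "
from rig import r
print(r.sense()['clock']);print(r.sign_off())"
```

```text
31.7
the job is handed in; nothing more can be done
None
```

All four lids are back on their own pots: the small round, large round, square and oblong lids, taken in that order from the top of the pile. I handed the job in at 31.7 s with the gripper open and clear above the oblong pot.

**Final checks that agreed**
- The side view shows every lid lying flat on its rim with no gap.
- The wrist views taken after each release show the lids centred on their pots. The oblong lid measured at (639.7, -158.3), within about 1 mm of its pot.
- The roller, tin, green pot and turquoise lid look to be in the same places in the side picture as at the start. In the last top view the arm partly hides the green pot and covers the turquoise lid.
- The highest force reading I saw was about 5 N.

**What disagreed or went wrong**
- The first attempt on the small lid closed on air above it. The finger ends sit an estimated 20–30 mm behind the given TCP when the fingers are part open, so I grasped lower than that figure implied.
- Fitted pot rim heights came out 1 to 1.5 mm low (4.6 mm for the round pot) against the text.
- A top-camera outline fit of the round pot and the oblong pot was about 7 mm off. I used the wrist views for both.

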